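# Load the handle-drilling magazine

### The arm

A 6-joint arm with a two-finger parallel gripper is mounted at the origin on the work surface. World frame = base frame: x ahead of the robot, y to its left, z up, the work surface at z = 0. Lengths are in m, angles in rad, forces in N, time in s.
With the tool pointing down it reaches from about 0.25 to 0.775 m from the base axis. Payload 4 kg.
Tool frame: the origin (TCP) lies at the centre of the arm's flange, where the gripper is bolted on; the fingertips stand 199 mm ahead of it and the grasp point (between the pads) lies 180 mm ahead of it; z points along the fingers, y is the line along which they close (so a half turn about z gives the same grasp; the last joint's range is limited). The gripper opens to 94 mm and grips with 3 to 60 N. Pads are 16 mm wide; open, the fingers measure 119 mm over their backs; the gripper's body (75 mm by 177 mm) begins 78 mm behind the grasp point.
Start: joints at [1.117, 0.087, 1.371, -0, 1.684, -0.103], TCP at [0.189, 0.517, 0.405] pointing down, gripper open.
Joint ranges: [-3.1, 3.1], [-0.76, 2.03], [0.27, 2.55], [-1.08, 4.22], [0.17, 2.65], [-2.57, 2.57]. Speed limits (rad/s): [2.79, 2.79, 3.14, 3.14, 3.14, 3.14].

### API

Orientations are given as [roll, pitch, yaw] about the fixed x, y, z axes, in that order (R = Rz(yaw) Ry(pitch) Rx(roll)).
In Python, from bench import robot, eyes, models gives the robot as it stands.
- The arm moves only by the tool step_arm, never from a script. Its argument "commands" is a list that holds one entry, the list of rows, each a list of 7 numbers: the shift along the tool's x, y, z in mm, then the turn, a rotation vector about the tool's x, y, z in rad, then the finger opening in mm, from 0 to 94. In form: [[[tx, ty, tz, wx, wy, wz, gripper], ...]]. A call has 1 to 20 rows; each row shifts and turns the commanded pose from where the row before left it, along the tool's axes as they then stand; what a row does not reach is not made up. A row lasts 1/8 s, in which the tool goes at most 62.5 mm and 10.7 degrees, less where a joint would pass 70% of its speed; a pose out of reach is approached as far as the arm can. A call is refused whole if a number of a shift passes 62.5 or a number of a turn 0.188, either way. A call with a gripper value outside its range is refused whole. The fingers move at their own pace and stop on an object; the grip force is fixed at half the most. Time passes only in rows, so rows that do not move let the fingers close. It gives the time, the measured TCP pose, the force, the opening and the grip force at its end, in the units of the state.
- robot.get_obs(): the state, without advancing time (a new reading comes with each control period).
- eyes.snapshot(name): name is "side" or "top" or "wrist"; returns a dict with "color" (384x512x3 uint8, red, green, blue), "camera_matrix" (3x3 intrinsics, pixels), "D" ([k1, k2, p1, p2, k3] as OpenCV has them; the pictures are not rectified), "eye" and "rotation" of the camera in the world; the wrist camera has in their place "tool_from_camera" (4x4, takes a point from camera to tool coordinates, whose origin is the TCP and whose axes are the flange's). Camera axes: x right, y up, looking along -z (the intrinsics and any distortion apply to the point x, -y, -z); pixel columns grow to the right and rows downward; lengths in m; the calibration is good to about 2 mm. A picture is of the moment at which its call begins: read the wrist's pose just before it. There is no depth.
- robot.close_job(): hands the job in; it is judged then, once.
Trained networks look in a picture, given as the dict that the camera call returned (one of the last four; its "shot" number tells which), for a name from the list of things; names that differ only in an ending like _2 or _b are one class to them, and where a whole thing is asked for, a point or a joint stands for the part that bears it (a point fixed in the world has none). Each returns a list of dicts, best first, with "confidence" (0 to 1); they miss things now and then, are a little off and sometimes report something else, mostly with a low value. They report only what shows in the picture. A call takes as long as a camera call. They do not tell look-alikes from the thing itself.
- models.masks_of(picture, query): "mask" (384x512 bool, what is visible of it) and "xy" ([column, row] in pixels, amid what is visible of it).
- models.tip_of(picture, query): "xy" ([column, row] in pixels: a listed point, or the origin of a listed thing).
The state is a dict: "time": time; "joint_positions": joint angles; "qvel": joint speeds; "joint_torque": joint torques, N m; "tool_pos": TCP position; "ee_rot": TCP orientation; "wrist_force": force on the tool from outside, world axes, zero at the start; "wrist_torque": the same for the moment, N m; "width": finger opening in m; "finger_force": force on a finger pad.
Only numpy, scipy, OpenCV 4.12 (cv2) and the standard library are available. Lean on these libraries where they do the work, as an engineer would, in place of code of your own. Each camera call takes 0.05 s, during which the arm holds its last target. There are 200 camera calls.

### The job

Load the drilling machine's magazine: swing the yellow-framed guard up and back past its balance point so that it rests open on its own, drop every orange handle blank lying on the table lengthwise through the funnel so they stack flat in the narrow well, then lift the brass follower weight off its forked hook and put it, bail up, into the funnel so that it sits on top of the stack. Last, lower the guard shut over the funnel without letting it slam. Leave the finished gouge (the one with a blade), the cup and the spray bottle alone.

Things in the scene. Friction and masses are not known exactly. Their poses are not given: they have to be found in the camera images.
- hopper: Fixed green and aluminium magazine. Origin: centre of the well at table level; x along the well, away from the robot to the hinge and a green drill head, z up. Base 340 x 150 mm (x -95 to 245), 15 mm thick. Drill head: x 58 to 235 mm, top z 82 mm. Two 12 mm square hinge posts at x 70, y +-44 mm, up to z 183 mm.
- hopper_mouth (a point): Centre of the funnel's mouth, above the hopper's origin at z 183 mm. The mouth is 124 mm (x) by 84 mm (y) inside, walls 4 mm thick; the funnel narrows down to the well at z 137 mm.
- hopper_floor (a point): Centre of the well's floor, at z 15 mm. The well has straight walls 6 mm thick from here up to z 137 mm, inside 104 mm (along hopper x) by 26 mm (y). Blanks stack flat one on another in it, each adding 20 to 23 mm.
- guard (a joint): Hinge angle of the guard over the funnel mouth: 0 shut (level), grows as the near edge swings up and away from the robot, stop at 1.95 rad. Mass 150 g, almost no friction: it falls shut when let go below about 1.57 rad (its balance point) and falls open to the stop and stays when let go above it.
- guard_grip (a point): Centre of the guard's red grip: a cylinder 30 mm long, 16 mm thick, axis along hopper y, 154 mm from the hinge axis. Pinch its two flat ends from above; it turns between the fingers as the guard swings. The clear plate (124 x 90 x 4 mm) begins 28 mm from the grip's axis towards the hinge; a 10 mm neck joins them. Shut: grip at hopper x -90, z 188 mm.
- guard_hinge (a point): Centre of the guard's hinge axis, at hopper x 64, y 0, z 188 mm; the axis is along the hopper's y.
- follower: Loose brass weight, about 220 g: a bar 90 x 22 x 22 mm (x, y, z) with a bail above it: two uprights at x +-39 mm and a cross bar 84 mm long (x), 10 mm wide (y), 8 mm high, its top 56 mm above the underside. Origin: centre of the bar's underside; x along the bar, z up. It hangs bail up, cross bar across the two prongs.
- follower_grip (a point): Middle of the follower's bail cross bar, 52 mm above its underside; the clear gap under the cross bar is 26 mm. Pinch it here, between the prongs, from above (fingers closing along the follower's y).
- stand: Fixed dark wooden stand with a forked hook. Origin: centre at table level, prongs point along its -x. Two steel prongs 8 mm thick at y +-26 mm, their tops at z 110 mm, reach from the 70 mm wide upright (x 13 to 27 mm, top z 115 mm) to x -58 mm, where their tips turn up to z 119 mm. They pass through the bail: raise it over the tips (at most 18 mm), then draw it off along -x.
- stand_rest (a point): Point midway between the prongs, at the height of their tops, where the bail's cross bar rests (stand x -35 mm, z 110 mm).
- blank0: Loose eight-sided palm-gouge handle blank of orange wood, 90 mm long, 35 g: 20 mm square with chamfered edges (23 mm across the four narrow flats), lying on a 3 mm thick ribbed mat. Origin at its centre, x along its length. Between 3 and 5 such blanks are present.
- blank1: Loose eight-sided palm-gouge handle blank of orange wood, 90 mm long, 35 g: 20 mm square with chamfered edges (23 mm across the four narrow flats), lying on a 3 mm thick ribbed mat. Origin at its centre, x along its length. Between 3 and 5 such blanks are present.
- blank2: Loose eight-sided palm-gouge handle blank of orange wood, 90 mm long, 35 g: 20 mm square with chamfered edges (23 mm across the four narrow flats), lying on a 3 mm thick ribbed mat. Origin at its centre, x along its length. Between 3 and 5 such blanks are present.
- blank3: Loose eight-sided palm-gouge handle blank of orange wood, 90 mm long, 35 g: 20 mm square with chamfered edges (23 mm across the four narrow flats), lying on a 3 mm thick ribbed mat. Origin at its centre, x along its length. Between 3 and 5 such blanks are present.
- blank4: Loose eight-sided palm-gouge handle blank of orange wood, 90 mm long, 35 g: 20 mm square with chamfered edges (23 mm across the four narrow flats), lying on a 3 mm thick ribbed mat. Origin at its centre, x along its length. Between 3 and 5 such blanks are present.
- gouge: Bystander: finished gouge lying on the table, 175 mm long along its x, pale octagonal handle 24 mm thick and steel blade.
- cup: Bystander: white mug, 72 mm wide, 65 mm high; origin at the centre of its underside.
- spray: Bystander: blue bottle, 52 mm wide, 130 mm high; origin at the centre of its underside.
Things that resemble listed ones, but are neither listed nor needed, are in the scene too. What is shaped like the blank3 but green or purple is not meant.

How it is judged:
On the way, in this order (a step that is already met when the one before it is completed fails the run):
1. the guard rests open on its own, past its balance point (value of joint guard above 1.75 rad and contact force between the fingers and guard below 0.1 N), for 0.4 s.
2. every blank present lies flat in the well, with the guard open (x of blank0 in the frame of hopper between -0.02 and 0.02 m and y of blank0 in the frame of hopper between -0.014 and 0.014 m and z of blank0 in the frame of hopper between 0.015 and 0.12 m and angle between the x axis of each of blank0, blank1, blank2, blank3, blank4 and the x axis of hopper, either way round below 0.25 rad and linear speed of each of blank0, blank1, blank2, blank3, blank4 below 0.03 m/s and x of blank1 in the frame of hopper between -0.02 and 0.02 m and y of blank1 in the frame of hopper between -0.014 and 0.014 m and z of blank1 in the frame of hopper between 0.015 and 0.12 m and x of blank2 in the frame of hopper between -0.02 and 0.02 m and y of blank2 in the frame of hopper between -0.014 and 0.014 m and z of blank2 in the frame of hopper between 0.015 and 0.12 m and x of blank3 in the frame of hopper between -0.02 and 0.02 m and y of blank3 in the frame of hopper between -0.014 and 0.014 m and z of blank3 in the frame of hopper between 0.015 and 0.12 m and x of blank4 in the frame of hopper between -0.02 and 0.02 m and y of blank4 in the frame of hopper between -0.014 and 0.014 m and z of blank4 in the frame of hopper between 0.015 and 0.12 m and value of joint guard above 1.75 rad), for 0.3 s.
3. the follower sits on the stack, let go, with the guard still open (x of follower in the frame of hopper between -0.02 and 0.02 m and y of follower in the frame of hopper between -0.014 and 0.014 m and z of follower in the frame of hopper between 0.015 and 0.128 m and angle between the x axis of follower and the x axis of hopper, either way round below 0.25 rad and linear speed of follower below 0.03 m/s and z of follower in the frame of hopper above 0.06 m and angle between the z axis of follower and the z axis of hopper, either way round below 0.25 rad and angle between follower's own z axis and vertical below 0.3 rad and value of joint guard above 1.75 rad and contact force between the fingers and follower below 0.1 N), for 0.3 s.
4. the guard is shut (value of joint guard below 0.06 rad), for 0.2 s.
At the end, for the whole second after the job is handed in: Every blank present lies lengthwise in the well within 14 deg of level and straight, at rest, its centre within 20 mm of the well's middle along it; the follower sits in the well on top of them, bail up within 14 deg, at rest; the guard is shut to within 0.06 rad (x of blank0 in the frame of hopper between -0.02 and 0.02 m and y of blank0 in the frame of hopper between -0.014 and 0.014 m and z of blank0 in the frame of hopper between 0.015 and 0.12 m and angle between the x axis of each of blank0, blank1, blank2, blank3, blank4, follower and the x axis of hopper, either way round below 0.25 rad and linear speed of each of blank0, blank1, blank2, blank3, blank4, follower below 0.03 m/s and x of blank1 in the frame of hopper between -0.02 and 0.02 m and y of blank1 in the frame of hopper between -0.014 and 0.014 m and z of blank1 in the frame of hopper between 0.015 and 0.12 m and x of blank2 in the frame of hopper between -0.02 and 0.02 m and y of blank2 in the frame of hopper between -0.014 and 0.014 m and z of blank2 in the frame of hopper between 0.015 and 0.12 m and x of blank3 in the frame of hopper between -0.02 and 0.02 m and y of blank3 in the frame of hopper between -0.014 and 0.014 m and z of blank3 in the frame of hopper between 0.015 and 0.12 m and x of blank4 in the frame of hopper between -0.02 and 0.02 m and y of blank4 in the frame of hopper between -0.014 and 0.014 m and z of blank4 in the frame of hopper between 0.015 and 0.12 m and x of follower in the frame of hopper between -0.02 and 0.02 m and y of follower in the frame of hopper between -0.014 and 0.014 m and z of follower in the frame of hopper between 0.015 and 0.128 m and z of follower in the frame of hopper above 0.06 m and angle between the z axis of follower and the z axis of hopper, either way round below 0.25 rad and angle between follower's own z axis and vertical below 0.3 rad and value of joint guard below 0.06 rad); the robot touches nothing.
It fails at once if the guard slams shut (falls faster than 3.5 rad/s) (velocity of joint guard below -3.5 rad/s).
It fails at once if the gouge is moved more than 30 mm or knocked over (distance of gouge from where it was at the start of the episode above 0.03 m).
It fails at once if the cup is moved more than 30 mm or knocked over (distance of cup from where it was at the start of the episode above 0.03 m or angle between cup's own z axis and vertical above 0.4 rad).
It fails at once if the spray is moved more than 30 mm or knocked over (distance of spray from where it was at the start of the episode above 0.03 m or angle between spray's own z axis and vertical above 0.4 rad).
Of blank0, blank1, blank2, blank3, blank4 only 3 to 5 are there at a start; the rules pass over those that are not, and their reading is None.
At some moment in a run one of blank0, blank1, blank2, blank3, blank4 may be knocked a few centimetres aside while the robot is not near it.
It also fails if it takes over 210 s, if anything falls off the work surface, if the arm or the gripper's body presses on something with over 40 N, if the wrist force passes 120 N, or if a joint passes its speed limit or range.

## Working session

There is one attempt and no reset: what is moved stays moved. The work goes in short steps, Python scripts to look and compute and a tool call to move; the robot and the scene stay as the last step left them, time stands still between calls to the robot, and variables do not carry over. Pictures are saved under pics/ and viewed, at most 14 in all, crops included, and the job is handed in when it is done.

Besides the shell and the picture viewer there is one more tool, called after "Call:" as name([rows], argument=value, ...), one row to a line, values as JSON. step_arm: Moves the arm, as the interface text tells. Its arguments: {"type":"object","properties":{"commands":{"type":"array"}},"required":["commands"]}

```bash
ls; mkdir -p pics; cat > h.py <<'E'
import numpy as np, cv2
from scipy.spatial.transform import Rotation as R
from bench import robot, eyes, models
def snap(n, save=None):
    o=robot.get_obs(); p=eyes.snapshot(n)
    if n=="wrist":
        T=np.eye(4); T[:3,:3]=R.from_euler('xyz',o['ee_rot']).as_matrix(); T[:3,3]=o['tool_pos']
        M=T@np.array(p['tool_from_camera']); p['_R']=M[:3,:3]; p['_e']=M[:3,3]
    else: p['_R']=np.array(p['rotation']); p['_e']=np.array(p['eye'])
    if save: cv2.imwrite(f'pics/{save}.png',p['color'][:,:,::-1])
    return p
def ray(p,uv):
    q=cv2.undistortPoints(np.array([[uv]],float),np.array(p['camera_matrix']),np.array(p['D']))[0,0]
    d=p['_R']@np.array([q[0],-q[1],-1.]); return p['_e'],d/np.linalg.norm(d)
def onz(p,uv,z):
    e,d=ray(p,uv); return e+d*(z-e[2])/d[2]
def tri(obs):
    A=np.zeros((3,3));b=np.zeros(3);rs=[ray(p,u) for p,u in obs]
    for e,d in rs:
        P=np.eye(3)-np.outer(d,d);A+=P;b+=P@e
    x=np.linalg.solve(A,b); return x,[float(np.linalg.norm((np.eye(3)-np.outer(d,d))@(x-e))) for e,d in rs]
def proj(p,X):
    c=p['_R'].T@(np.array(X,float)-p['_e']); 
    return cv2.projectPoints(np.array([[c[0],-c[1],-c[2]]]),np.zeros(3),np.zeros(3),np.array(p['camera_matrix']),np.array(p['D']))[0][0,0]
E
cat > s1.py <<'E'
from h import *
np.set_printoptions(precision=4,suppress=True)
P={}
for n in('top','side'):
    p=snap(n,n+'0');P[n]=p
    for q in('hopper_mouth','hopper_floor','guard_grip','guard_hinge','follower_grip','stand_rest','stand','hopper'):
        r=models.tip_of(p,q); print(n,q,[(np.round(a['xy'],1),round(a['confidence'],2)) for a in r[:3]])
        P[n,q]=r[0]['xy'] if r else None
    if n=='top':
        for a in models.masks_of(p,'blank0')[:9]:
            ys,xs=np.nonzero(a['mask']); m=np.median(p['color'][ys,xs],0)
            rc=cv2.minAreaRect(np.c_[xs,ys].astype(np.float32)); print('blank',np.round(a['xy']),round(a['confidence'],2),m,rc,onz(p,a['xy'],.013))
for q in('hopper_mouth','hopper_floor','guard_grip','guard_hinge','follower_grip','stand_rest'):
    if P['top',q] is not None and P['side',q] is not None: print(q,*tri([(P['top'],P['top',q]),(P['side'],P['side',q])]))
E
python3 s1.py; python3 -c "
import cv2,numpy as np
" 
```

```text
pics
top hopper_mouth [(array([302.2, 167.4]), 0.8)]
top hopper_floor [(array([292.6, 175. ]), 0.64)]
top guard_grip [(array([299.8, 197.3]), 0.8)]
top guard_hinge [(array([307.9, 143.1]), 0.82)]
top follower_grip [(array([392.6, 199.4]), 0.72)]
top stand_rest [(array([389.4, 199.7]), 0.69)]
top stand [(array([380.9, 188.2]), 0.7)]
top hopper [(array([293.8, 179.9]), 0.83)]Traceback (most recent call last):
  File "s1.py", line 12, in <module>
    rc=cv2.minAreaRect(np.c_[xs,ys].astype(np.float32)); print('blank',np.round(a['xy']),round(a['confidence'],2),m,rc,onz(p,a['xy'],.013))
                                                                                                                       ~~~^^^^^^^^^^^^^^^^
  File "h.py", line 16, in onz
    e,d=ray(p,uv); return e+d*(z-e[2])/d[2]
                                       ~^^^
IndexError: invalid index to scalar variable.
```

```bash
python3 - <<'E'
from h import *
p=eyes.snapshot('top'); print(p['rotation'],p['eye'],p['camera_matrix'],p['D'])
p=eyes.snapshot('wrist'); print(p['tool_from_camera'],p.keys())
E
```

```text
[ 0.12544129 -0.00914007 -1.54949627] [ 0.35270145 -0.00885615  1.14140242] [[372.24095395   0.         257.20945037]
 [  0.         372.24095395 194.75675389]
 [  0.           0.           1.        ]] [-0.01491513  0.          0.          0.          0.        ]
[[ 1.92904290e-04  9.64813373e-01  2.62935578e-01  7.62644757e-02]
 [ 9.99999477e-01 -4.50265732e-04  9.18545192e-04  5.17902994e-04]
 [ 1.00461557e-03  2.62935263e-01 -9.64812955e-01  1.98850107e-02]
 [ 0.00000000e+00  0.00000000e+00  0.00000000e+00  1.00000000e+00]] dict_keys(['color', 'camera_matrix', 'D', 'tool_from_camera', 'shot'])
```

View pics/top0.png

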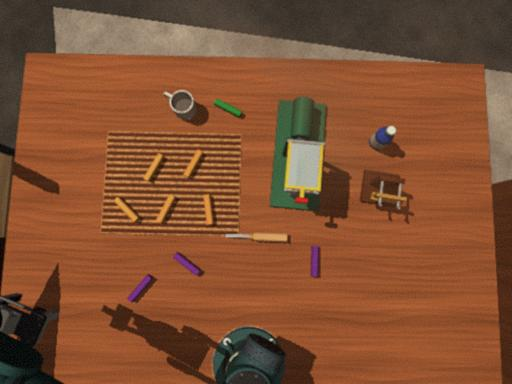

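The top view shows the hopper (300,165) with the guard shut and its red grip at (301,199), and the follower on its stand at (390,197). Five orange blanks lie on the mat: (154,167), (193,164), (126,210), (166,209) and (208,209). The decoys are green and purple, and the gouge is at (260,238).

```bash
sed -i "s/p\['_R'\]=np.array(p\['rotation'\])/p['_R']=R.from_euler('xyz',p['rotation']).as_matrix()/" h.py; python3 s1.py
```

```text
top hopper_mouth [(array([305.9, 165. ]), 0.73)]
top hopper_floor []
top guard_grip [(array([296.9, 199.7]), 0.79), (array([208.1, 207. ]), 0.67)]
top guard_hinge [(array([308.2, 140.8]), 0.82)]
top follower_grip [(array([392.1, 197.6]), 0.53)]
top stand_rest [(array([388.5, 198.5]), 0.75), (array([389.5, 198.2]), 0.25)]
top stand [(array([380.2, 190.5]), 0.75)]
top hopper [(array([295.3, 178.5]), 0.88), (array([123. , 207.9]), 0.42), (array([164.6, 208.2]), 0.23)]
blank [124. 206.] 0.75 [205. 140.  62.] ((126.50001525878906, 208.50003051757812), (29.698484420776367, 8.485280990600586), 45.0) [0.4507 0.3882 0.013 ]
blank [168. 209.] 0.74 [209. 138.  62.] ((165.90003967285156, 208.2000274658203), (8.049844741821289, 29.068883895874023), 26.56505012512207) [0.4458 0.2538 0.013 ]
blank [224. 108.] 0.69 [ 53. 120.  50.] ((227.1000213623047, 107.30001068115234), (29.06888198852539, 7.602630615234375), 26.56505012512207) [0.7678 0.0939 0.013 ]
blank [183. 102.] 0.67 [106.  87.  72.] ((181.73529052734375, 101.55880737304688), (35.32870864868164, 22.980810165405273), 59.03623962402344) [0.78
[... 971 characters left out ...]
]
side guard_grip [(array([264.1, 149.4]), 0.73)]
side guard_hinge [(array([213., 142.]), 0.97)]
side follower_grip [(array([265.6, 125. ]), 0.5)]
side stand_rest [(array([263.9, 126.8]), 0.68)]
side stand [(array([251. , 147.9]), 0.76)]
side hopper [(array([233.3, 186.7]), 0.75)]
hopper_mouth [ 0.5529 -0.1413  0.1831] [0.002404180069534116, 0.002404180069534339]
guard_grip [ 0.4582 -0.1179  0.1863] [0.004477499004313735, 0.004477499004313961]
guard_hinge [ 0.6219 -0.1488  0.1716] [0.002032210088018701, 0.0020322100880187104]
follower_grip [ 0.4835 -0.3961  0.1043] [0.000595616392701852, 0.0005956163927018693]
stand_rest [ 0.4849 -0.387   0.1011] [0.0031026024694387057, 0.003102602469438779]
```

View pics/side0.png

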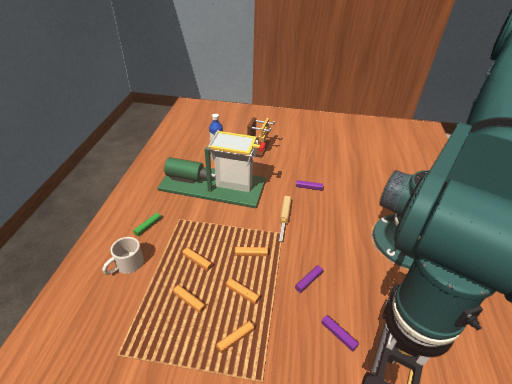

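```bash
cat >> h.py <<'E'
def plan(pos,yaw,tilt=0,o=None,half=True):
    """tool shift (mm) & yaw turn to TCP pos with tool down; yaw=world angle of the tool's y (closing) axis mod pi. tool_x fixed by this"""
    o=o or robot.get_obs(); M=R.from_euler('xyz',o['ee_rot']).as_matrix()
    d=M.T@(np.array(pos)-o['tool_pos'])*1000
    cy=np.arctan2(M[1,1],M[0,1]); dw=yaw-cy
    dw=(dw+np.pi/2)%np.pi-np.pi/2 if half else (dw+np.pi)%(2*np.pi)-np.pi
    print('now',np.round(o['tool_pos'],4),'cy',round(cy,3),'q',np.round(o['joint_positions'],2),'t',round(o['time'],2))
    print('shift',np.round(d,1),'wz',round(-dw*1.0,3),'rows>=',int(np.ceil(max(np.linalg.norm(d)/60,abs(dw)/.18))))
E
python3 - <<'E'
from h import *
o=robot.get_obs(); print(o['ee_rot'], R.from_euler('xyz',o['ee_rot']).as_matrix().round(3)); plan([.46,-.17,.42],0.,half=False); print(eyes.snapshot('wrist')['camera_matrix'])
E
```

```text
[3.14154555e+00 1.11804539e-05 2.79078197e+00] [[-0.939  0.344  0.   ]
 [ 0.344  0.939  0.   ]
 [-0.     0.    -1.   ]]
now [0.189  0.5165 0.4047] cy 1.22 q [ 1.12  0.09  1.37 -0.    1.68 -0.1 ] t 1.55
shift [-490.4 -551.5  -15.3] wz 1.22 rows>= 13
[[336.57502866   0.         257.70744659]
 [  0.         336.57502866 196.48408164]
 [  0.           0.           1.        ]]
```

Call:
step_arm([
  [[-41.5, -39.4, -7.3, 0, 0, 0, 94], [-41.5, -39.4, -7.3, 0, 0, 0, 94], [-41.5, -39.4, -7.3, 0, 0, 0, 94], [-41.5, -39.4, -7.3, 0, 0, 0, 94], [-41.5, -39.4, -7.3, 0, 0, 0, 94], [-41.5, -39.4, -7.3, 0, 0, 0, 94], [-41.5, -39.4, -7.3, 0, 0, 0, 94], [-41.5, -39.4, -7.3, 0, 0, 0, 94], [-41.5, -39.4, -7.3, 0, 0, 0, 94], [-41.5, -39.4, -7.3, 0, 0, 0, 94], [-41.5, -39.4, -7.3, 0, 0, 0, 94], [-41.5, -39.4, -7.3, 0, 0, 0, 94], [-41.5, -39.4, -7.3, 0, 0, 0, 94], [0, 0, 0, 0, 0, -0.18, 94], [0, 0, 0, 0, 0, 0, 94]],
])

```text
time: 3.48
tool_pos: [0.5199, -0.1507, 0.4991]
ee_rot: [3.141, -0.001, 2.968]
wrist_force: [-0.8, -0.1, 0.8]
width: 0.0939
finger_force: 0.0
```

```bash
cat > s2.py <<'E'
from h import *
import sys
np.set_printoptions(precision=4,suppress=True)
p=snap('wrist',sys.argv[1]); print(robot.get_obs()['tool_pos'],robot.get_obs()['ee_rot'])
for q,z in(('hopper_mouth',.183),('guard_grip',.188),('guard_hinge',.188)):
    for a in models.tip_of(p,q)[:2]: print(q,np.round(a['xy'],1),round(a['confidence'],2),onz(p,a['xy'],z))
E
python3 s2.py w1
```

```text
[ 0.5196 -0.15    0.4995] [ 3.1413 -0.0003  2.9677]
guard_grip [273. 125.] 0.79 [ 0.4631 -0.1272  0.188 ]
guard_grip [ 47.2 183.3] 0.31 [ 0.4778 -0.3361  0.188 ]
guard_hinge [287.7 284.9] 0.59 [ 0.6153 -0.1376  0.188 ]
```

View pics/w1.png

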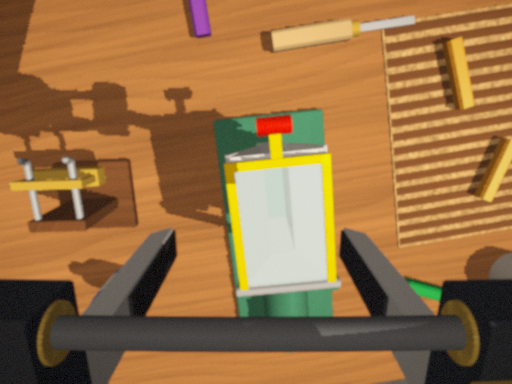

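The wrist view shows the guard's red grip at (273,125), the yellow frame spanning (228–335, 155–290), the follower on its prongs at (58,180), and two blanks at (460,73) and (497,170).

```bash
cat > s3.py <<'E'
from h import *
np.set_printoptions(precision=4,suppress=True)
def big(m):
    n,l,s,c=cv2.connectedComponentsWithStats(m.astype(np.uint8)); k=1+np.argmax(s[1:,4]); return l==k
def red(p):
    h=cv2.cvtColor(p['color'],cv2.COLOR_RGB2HSV).astype(int); return big(((h[...,0]<6)|(h[...,0]>174))&(h[...,1]>190)&(h[...,2]>100))
W=snap('wrist'); T=snap('top'); S=snap('side'); obs=[]
for n,p in(('w',W),('t',T),('s',S)):
    if n!='w': 
        m=models.masks_of(p,'guard_grip')
    r=red(p); ys,xs=np.nonzero(r); c=[xs.mean(),ys.mean()]; print(n,c,len(xs)); obs.append((p,c))
print('tri wt',*tri(obs[:2])); print('tri all',*tri(obs)); print('w@.188',onz(W,obs[0][1],.19))
rc=cv2.boxPoints(cv2.minAreaRect(np.c_[np.nonzero(red(W))[::-1]].astype(np.float32))); print('redbox',np.array([onz(W,c,.19) for c in rc]))
h=cv2.cvtColor(W['color'],cv2.COLOR_RGB2HSV).astype(int); y=big((abs(h[...,0]-28)<4)&(h[...,1]>200)&(h[...,2]>150)&(np.arange(512)[None]>200)&(np.arange(512)[None]<360)&(np.arange(384)[:,None]>145))
ys,xs=np.nonzero(y); rc=cv2.boxPoints(cv2.minAreaRect(np.c_[xs,ys].astype(np.float32))); print(rc); X=np.array([onz(W,c,.191) for c in rc]); print(X)
for i in range(4):
    d=X[(i+1)%4]-X[i]; print(np.linalg.norm(d),np.degrees(np.arctan2(d[1],d[0])))
print(X.mean(0))
E
python3 s3.py
```

```text
w [np.float64(272.16221033868095), np.float64(125.301247771836)] 561
t [np.float64(301.4035087719298), np.float64(199.859649122807)] 57
s [np.float64(261.55555555555554), np.float64(146.22222222222223)] 27
tri wt [ 0.4615 -0.1274  0.2017] [0.0007187547090072931, 0.0007187547090072339]
tri all [ 0.4627 -0.1279  0.1898] [0.0011044188040870509, 0.0013349952836782812, 0.0003803142099189626]
w@.188 [ 0.4629 -0.1268  0.19  ]
redbox [[ 0.455  -0.1407  0.19  ]
 [ 0.4571 -0.1118  0.19  ]
 [ 0.4719 -0.1125  0.19  ]
 [ 0.4698 -0.1417  0.19  ]]
[[232.3783 166.8654]
 [294.9742 114.5126]
 [391.6538 230.1078]
 [329.058  282.4606]]
[[ 0.492  -0.1666  0.191 ]
 [ 0.4573 -0.1066  0.191 ]
 [ 0.5748 -0.0332  0.191 ]
 [ 0.6182 -0.0964  0.191 ]]
0.06933163395620645 120.04309885977365
0.1384728582529448 31.98417201063833
0.07669576765770122 -55.482390965063956
0.14439748401904168 -150.92514900964275
[ 0.5356 -0.1007  0.191 ]
```

```bash
python3 - <<'E'
from h import *
plan([.463,-.127,.368],1.500)
E
```

```text
now [ 0.5195 -0.1495  0.4998] cy 1.4 q [-0.39  0.07  1.21  0.    1.87 -1.79] t 3.92
shift [ 59.5  12.5 131.8] wz -0.1 rows>= 3
```

Call:
step_arm([
  [[30, 6.2, 0, 0, 0, 0, 60], [29.5, 6.3, 20, 0, 0, 0, 60], [0, 0, 20, 0, 0, -0.1, 60], [0, 0, 46, 0, 0, 0, 60], [0, 0, 46, 0, 0, 0, 60], [0, 0, 0, 0, 0, 0, 60], [0, 0, 0, 0, 0, 0, 20], [0, 0, 0, 0, 0, 0, 20], [0, 0, 0, 0, 0, 0, 20], [0, 0, 0, 0, 0, 0, 20]],
])

```text
time: 5.18
tool_pos: [0.4635, -0.1271, 0.3693]
ee_rot: [3.141, 0.003, 3.071]
wrist_force: [-0.1, 2.8, 3.8]
width: 0.0295
finger_force: 30.0
```

Call:
step_arm([
  [[-1.7, 0, -23.0, 0, 0, 0, 20], [-5.2, 0, -22.5, 0, 0, 0, 20], [-8.4, 0, -21.5, 0, 0, 0, 20], [-11.6, 0, -20.0, 0, 0, 0, 20], [-14.4, 0, -18.0, 0, 0, 0, 20], [-17.0, 0, -15.7, 0, 0, 0, 20], [-19.1, 0, -12.9, 0, 0, 0, 20], [-20.8, 0, -10.0, 0, 0, 0, 20], [-22.1, 0, -6.7, 0, 0, 0, 20], [-22.8, 0, -3.3, 0, 0, 0, 20], [-23.1, 0, 0.1, 0, 0, 0, 20], [-22.8, 0, 3.5, 0, 0, 0, 20], [0, 0, 0, 0, 0, 0, 20]],
])

```text
time: 6.8
tool_pos: [0.6529, -0.1405, 0.5186]
ee_rot: [3.141, 0.003, 3.072]
wrist_force: [0.7, 1.5, 4.1]
width: 0.0294
finger_force: 30.0
```

Call:
step_arm([
  [[0, 0, 0, 0, 0, 0, 60], [0, 0, 0, 0, 0, 0, 60], [0, 0, -40, 0, 0, 0, 60], [0, 0, -20, 0, 0, 0, 60], [50, 0, 0, 0, 0, 0, 60], [53, 0, 40, 0, 0, 0, 60], [0, 0, 38, 0, 0, 0, 60], [0, 0, 0, 0, 0, 0, 60], [0, 0, 0, 0, 0, 0, 60]],
])

```text
time: 7.92
tool_pos: [0.5522, -0.134, 0.5036]
ee_rot: [-3.141, 0.002, 3.071]
wrist_force: [0.1, -0.4, -0.5]
width: 0.0602
finger_force: 0.0
```

```bash
python3 s2.py w2
```

```text
[ 0.5525 -0.134   0.5044] [-3.1405  0.0038  3.0707]
hopper_mouth [260.5 191.7] 0.79 [ 0.5543 -0.1316  0.183 ]
guard_grip [ 52.1 128.1] 0.62 [ 0.4824 -0.3102  0.188 ]
guard_hinge [258.8 256.5] 0.81 [ 0.6169 -0.1375  0.188 ]
```

View pics/w2.png

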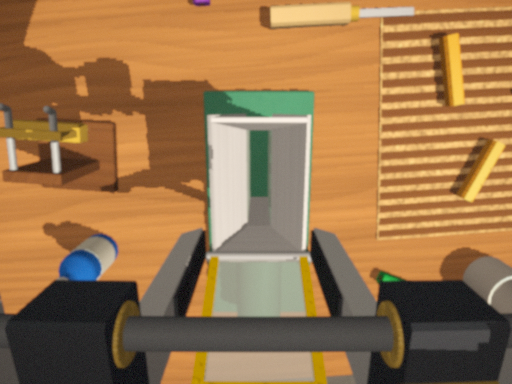

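The guard rests open, and the funnel mouth's outer rim runs from (208,116) to (312,257) with the well visible near (260,165). Next I'll measure the rim and look over the mat.

Call:
step_arm([
  [[15, 49.6, -11, 0, 0, 0, 60], [15, 49.6, -11, 0, 0, 0, 60], [15, 49.6, -11, 0, 0, 0, 60], [15, 49.6, -11, 0, 0, 0, 60], [15, 49.6, -11, 0, 0, 0, 60], [15, 49.6, -11, 0, 0, 0, 60], [15, 49.6, -11, 0, 0, 0, 60], [0, 0, 0, 0, 0, 0, 60], [0, 0, 0, 0, 0, 0, 60]],
])

```text
time: 9.25
tool_pos: [0.4721, 0.2199, 0.5794]
ee_rot: [-3.141, 0.001, 3.071]
wrist_force: [0.4, 0.7, 0.1]
width: 0.0598
finger_force: 0.0
```

```bash
cat > s4.py <<'E'
from h import *
import sys
np.set_printoptions(precision=4,suppress=True)
def orange(p):
    h=cv2.cvtColor(p['color'],cv2.COLOR_RGB2HSV).astype(int); return ((abs(h[...,0]-16)<6)&(h[...,1]>150)&(h[...,2]>170)).astype(np.uint8)
def blobs(p,z,lo=40):
    n,l,s,c=cv2.connectedComponentsWithStats(cv2.morphologyEx(orange(p),cv2.MORPH_OPEN,np.ones((3,3),np.uint8)))
    out=[]
    for k in range(1,n):
        if s[k,4]<lo: continue
        ys,xs=np.nonzero(l==k); X=np.array([onz(p,(x,y),z)[:2] for x,y in zip(xs,ys)]); m=X.mean(0)
        w,v=np.linalg.eigh(np.cov((X-m).T)); L=3.464*np.sqrt(w)
        if .07<L[1]<.12 and L[0]<.04: out.append((c[k],onz(p,c[k],z),np.arctan2(v[1,1],v[0,1])%np.pi,L))
    return out
if __name__=='__main__':
    W=snap('wrist',sys.argv[1]); T=snap('top'); bt=blobs(T,.02)
    for c,X,a,L in blobs(W,.02):
        j=min(bt,key=lambda b:np.linalg.norm(b[1]-X)) if bt else None
        print(c,X,'ang',round(a,3),L,'tri',*(tri([(W,c),(T,j[0])]) if j else []))
    print('top',[(b[1],round(b[2],2)) for b in bt])
E
python3 s4.py w3
```

```text
[278.9031 137.7093] [0.4491 0.2552 0.02  ] ang 2.768 [0.0143 0.1039] tri [0.4454 0.2531 0.058 ] [3.771531289288436e-05, 3.7715312892979444e-05]
[203.4712 142.475 ] [0.4481 0.1348 0.02  ] ang 0.152 [0.0296 0.1002] tri [0.4483 0.135  0.0211] [0.00024767530970630936, 0.0002476753097062432]
[356.3103 133.9009] [0.4514 0.3784 0.02  ] ang 0.836 [0.009  0.0993] tri [ 0.2213 -0.3182  2.4533] [0.020652334087730786, 0.020652334087730893]
[309.0415 210.1203] [0.573  0.2993 0.02  ] ang 2.662 [0.0088 0.1017] tri [ 0.6949  0.31   -0.4084] [0.04983243385148481, 0.049832433851484934]
[237.8275 227.4275] [0.5955 0.1772 0.02  ] ang 2.776 [0.018  0.1075] tri [0.5801 0.1804 0.06  ] [0.0007118349633347906, 0.0007118349633345176]
top [(array([0.5878, 0.187 , 0.02  ]), np.float64(2.67)), (array([0.5203, 0.5757, 0.02  ]), np.float64(0.59)), (array([0.4487, 0.2623, 0.02  ]), np.float64(2.69)), (array([0.4486, 0.1351, 0.02  ]), np.float64(0.16)), (array([0.3951, 0.7056, 0.02  ]), np.float64(0.55)), (array([0.3508, 0.0972, 0.02  ]), np.float64(1.05)), (array([ 0.2502, -0.3763,  0.02  ]), np.float64(1.96)), (array([ 0.2334, -0.5666,  0.02  ]), np.float64(1.58)), (array([-0.0222, -0.3978,  0.02  ]), np.float64(1.64))]
```

View pics/w3.png

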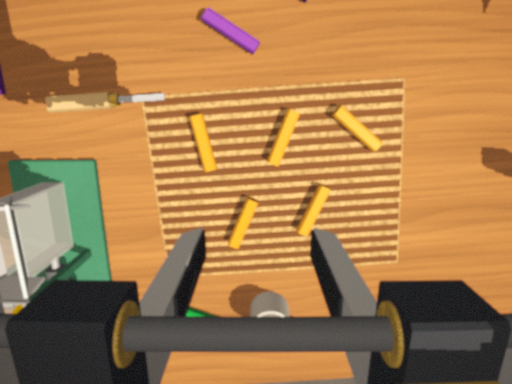

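The wrist view shows all five blanks: (203,142), (284,137), (357,128), (243,223) and (314,210). The colour mask leaks onto the mat, so I'll use the network's masks with a tighter hue.

```bash
cat > s5.py <<'E'
from h import *
np.set_printoptions(precision=4,suppress=True)
def bl(p,z=.02):
    out=[]; hs=cv2.cvtColor(p['color'],cv2.COLOR_RGB2HSV).astype(int)
    for a in models.masks_of(p,'blank0'):
        ys,xs=np.nonzero(a['mask'])
        if len(xs)<30: continue
        m=np.median(hs[ys,xs],0)
        if not(8<m[0]<24 and m[1]>150): continue
        # refine: pixels near the mask with similar saturation
        g=cv2.dilate(a['mask'].astype(np.uint8),np.ones((5,5)))>0
        g&=(abs(hs[...,0]-m[0])<5)&(hs[...,1]>m[1]-30)&(hs[...,2]>m[2]-50)
        g=cv2.morphologyEx(g.astype(np.uint8),cv2.MORPH_OPEN,np.ones((3,3),np.uint8))
        c,sz,an=cv2.minAreaRect(np.c_[np.nonzero(g)[::-1]].astype(np.float32)); B=cv2.boxPoints((c,sz,an))
        i=0 if np.linalg.norm(B[0]-B[1])>np.linalg.norm(B[1]-B[2]) else 1
        X=onz(p,c,z); d=onz(p,B[i+1],z)-onz(p,B[i],z)
        out.append((np.array(c),X,np.arctan2(d[1],d[0])%np.pi,np.linalg.norm(d),a['confidence'],m))
    return out
def both():
    W=snap('wrist'); bw=bl(W); T=snap('top'); bt=bl(T)
    for c,X,a,L,cf,m in bw:
        j=min(bt,key=lambda b:np.linalg.norm(b[1]-X)) if bt else None
        print(np.round(c),X[:2],'ang',round(a,3),'L',round(L,4),round(cf,2),m,'tri',tri([(W,c),(T,j[0])])[0] if j else '',round(j[2],3))
    print('top',[(b[1][:2],round(b[2],2)) for b in bt])
if __name__=='__main__': both()
E
python3 s5.py
```

```text
[315. 211.] [0.5756 0.3076] ang 2.657 L 0.0921 0.97 [ 21. 187. 253.] tri [ 0.666   0.2999 -0.2936] 2.683
[244. 224.] [0.59   0.1864] ang 2.679 L 0.0924 0.96 [ 21. 200. 255.] tri [0.5859 0.187  0.0305] 2.683
[204. 143.] [0.4482 0.1346] ang 0.163 L 0.0916 0.9 [ 21. 197. 255.] tri [0.4475 0.1352 0.0238] 0.161
[284. 138.] [0.45  0.263] ang 2.699 L 0.0915 0.85 [ 21. 187. 255.] tri [0.4478 0.262  0.0338] 2.704
[359. 128.] [0.4429 0.3818] ang 0.817 L 0.0916 0.75 [ 22. 171. 255.] tri [ 0.2313 -0.3458  2.5197] 2.704
top [(array([0.4476, 0.1357]), np.float64(0.16)), (array([0.5879, 0.1886]), np.float64(2.68)), (array([0.4482, 0.2653]), np.float64(2.7))]
```

Call:
step_arm([
  [[9, -43, 40, 0, 0, 0, 60], [9, -43.5, 40, 0, 0, 0, 60], [0, 0, 55, 0, 0, -0.117, 60], [0, 0, 55, 0, 0, -0.116, 60], [0, 0, 55, 0, 0, 0, 60], [0, 0, 55, 0, 0, 0, 60], [0, 0, 55, 0, 0, 0, 60], [0, 0, 18, 0, 0, 0, 60], [0, 0, 0, 0, 0, 0, 60], [0, 0, 0, 0, 0, 0, 60], [0, 0, 0, 0, 0, 0, 5], [0, 0, 0, 0, 0, 0, 5], [0, 0, 0, 0, 0, 0, 5], [0, 0, 0, 0, 0, 0, 5], [0, 0, 0, 0, 0, 0, 5]],
])

```text
time: 11.42
tool_pos: [0.4478, 0.135, 0.206]
ee_rot: [3.142, 0.0, -2.979]
wrist_force: [-0.3, -0.2, 0.0]
width: 0.0199
finger_force: 30.0
```

Call:
step_arm([
  [[0, 0, -50, 0, 0, 0, 5], [0, 0, -52, 0, 0, 0.117, 5], [0, 0, -52, 0, 0, 0.116, 5], [0, 0, -52, 0, 0, 0, 5], [-24.7, -52, 0, 0, 0, 0, 5], [-24.7, -52, 0, 0, 0, 0, 5], [-24.7, -52, 0, 0, 0, 0, 5], [-24.7, -52, 0, 0, 0, 0, 5], [-24.7, -52, 0, 0, 0, 0, 5], [0, 0, 0, 0, 0, 0, 5], [0, 0, 0, 0, 0, 0, 5]],
])

```text
time: 12.8
tool_pos: [0.5525, -0.133, 0.4114]
ee_rot: [3.141, -0.001, 3.07]
wrist_force: [0.4, 1.1, -0.6]
width: 0.0199
finger_force: 30.0
```

```bash
python3 - <<'E'
from h import *
p=snap('wrist','w4'); plan([.553,-.133,.364],1.5)
for X in([.5527,-.1334,.183],):
    print(proj(p,X))
r=models.tip_of(p,'hopper_mouth'); print([(a['xy'],a['confidence'],onz(p,a['xy'],.183)) for a in r[:1]])
c=R.from_euler('z',-.0707).as_matrix()
im=p['color'][:,:,::-1].copy()
for sx,sy in((1,1),(1,-1),(-1,-1),(-1,1)):
    X=np.array([.5527,-.1334,0])+c@np.array([.062*sx,.042*sy,.183]); cv2.circle(im,tuple(int(v) for v in np.round(proj(p,X))),2,(255,0,255),-1)
    X=np.array([.5527,-.1334,0])+c@np.array([.052*sx,.013*sy,.137]); cv2.circle(im,tuple(int(v) for v in np.round(proj(p,X))),2,(255,255,0),-1)
cv2.imwrite('pics/w4b.png',im)
E
```

```text
now [ 0.5524 -0.1323  0.4118] cy 1.501 q [-0.34  0.13  1.31  0.    1.7  -1.84] t 12.85
shift [-0.7 -0.7 47.8] wz 0.001 rows>= 1
[256.40421839 225.5562561 ]
[]
```

View pics/w4b.png

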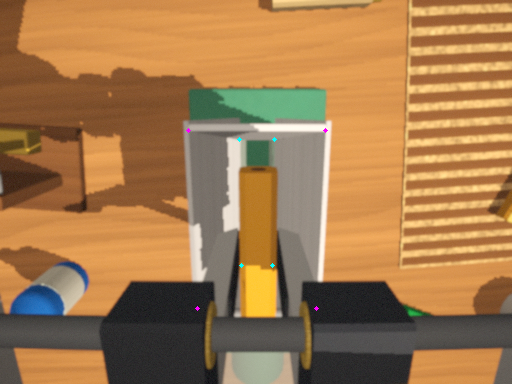

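The projected mouth corners fall on the funnel rim within about 1 px, and the blank sits centred over the well. Dropping it.

Call:
step_arm([
  [[0, 0, 25, 0, 0, 0, 5], [0, 0, 21, 0, 0, 0, 5], [0, 0, 0, 0, 0, 0, 5], [0, 0, 0, 0, 0, 0, 29], [0, 0, 0, 0, 0, 0, 29], [0, 0, 0, 0, 0, 0, 29], [0, 0, -30, 0, 0, 0, 29], [0, 0, -50, 0, 0, 0, 50], [0, 0, 0, 0, 0, 0, 60]],
])

```text
time: 14.02
tool_pos: [0.5527, -0.1332, 0.452]
ee_rot: [-3.139, 0.011, 3.071]
wrist_force: [-0.4, 0.6, -0.4]
width: 0.0456
finger_force: 0.0
```

```bash
cat > s6.py <<'E'
import sys
from h import *
p=snap('wrist',sys.argv[1]); plan([.589,.187,.206],1.109)
cv2.imwrite(f'pics/{sys.argv[1]}.png',cv2.resize(p['color'][90:300,160:350,::-1],None,fx=2,fy=2))
E
python3 s6.py w5
```

```text
now [ 0.5526 -0.1332  0.449 ] cy 1.5 q [-0.34  0.12  1.25  0.    1.77 -1.84] t 14.07
shift [-12.2 322.3 242.6] wz 0.391 rows>= 7
```

View pics/w5.png

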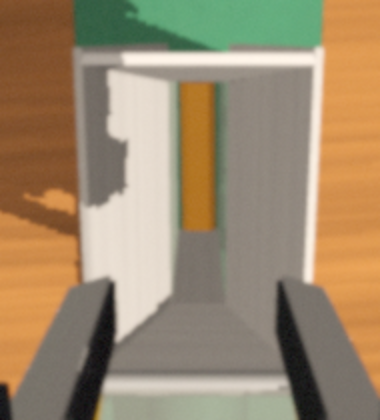

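Blank 1 lies flat in the well, showing as the orange bar at crop (197,155). Next is the blank at (.589,.187).

Call:
step_arm([
  [[-2, 53.7, 0, 0, 0, 0, 60], [-2, 53.7, 0, 0, 0, 0, 60], [-2, 53.7, 0, 0, 0, 0, 60], [-2, 53.7, 0, 0, 0, 0, 60], [-2, 53.7, 0, 0, 0, 0, 60], [-2, 53.7, 0, 0, 0, 0, 60], [0, 0, 40, 0, 0, 0.13, 60], [0, 0, 40, 0, 0, 0.13, 60], [0, 0, 0, 0, 0, 0.131, 60], [0, 0, 0, 0, 0, 0, 60]],
])

```text
time: 15.32
tool_pos: [0.5871, 0.1874, 0.3636]
ee_rot: [-3.139, -0.003, 2.681]
wrist_force: [0.0, 0.1, 0.0]
width: 0.0598
finger_force: 0.0
```

```bash
cat > s7.py <<'E'
import sys
from s5 import *
W=snap('wrist')
for c,X,a,L,cf,m in bl(W): 
    print(np.round(c),X[:2],'ang',round(a,3),'close',round((a+np.pi/2)%np.pi,3),'L',round(L,4),round(cf,2))
plan([float(sys.argv[1]),float(sys.argv[2]),.206],float(sys.argv[3]))
E
python3 s7.py .589 .187 1.109
```

```text
[267.  33.] [0.465 0.256] ang 2.712 close 1.141 L 0.0552 0.78
[367. 119.] [0.5745 0.3086] ang 2.648 close 1.077 L 0.0921 0.61
now [0.5873 0.1874 0.3656] cy 1.111 q [ 0.22  0.25  1.27  0.    1.63 -0.89] t 15.43
shift [ -1.7   0.4 159.6] wz 0.002 rows>= 3
```

Call:
step_arm([
  [[-1.7, 0, 53, 0, 0, 0, 60], [0, 0, 53, 0, 0, 0, 60], [0, 0, 53, 0, 0, 0, 60], [0, 0, 0, 0, 0, 0, 60], [0, 0, 0, 0, 0, 0, 5], [0, 0, 0, 0, 0, 0, 5], [0, 0, 0, 0, 0, 0, 5], [0, 0, 0, 0, 0, 0, 5], [0, 0, 0, 0, 0, 0, 5], [0, 0, -50, 0, 0, 0, 5], [0, 0, -52, 0, 0, -0.13, 5], [0, 0, -52, 0, 0, -0.13, 5], [0, 0, -52, 0, 0, -0.131, 5], [0, 0, 0, 0, 0, 0, 5], [2.2, -53.6, 0, 0, 0, 0, 5], [2.2, -53.6, 0, 0, 0, 0, 5], [2.2, -53.6, 0, 0, 0, 0, 5], [2.2, -53.6, 0, 0, 0, 0, 5], [2.2, -53.6, 0, 0, 0, 0, 5], [2.2, -53.6, 0, 0, 0, 0, 5]],
])

```text
time: 17.92
tool_pos: [0.5524, -0.1348, 0.4109]
ee_rot: [3.141, -0.003, 3.07]
wrist_force: [0.9, -0.3, -0.4]
width: 0.0196
finger_force: 30.0
```

```bash
python3 -c "
from h import *
plan([.553,-.133,.366],1.5)"
```

```text
now [ 0.5524 -0.1348  0.4109] cy 1.499 q [-0.34  0.13  1.31  0.    1.7  -1.84] t 17.93
shift [-0.6  1.8 44.9] wz -0.001 rows>= 1
```

Call:
step_arm([
  [[0, 1, 25, 0, 0, 0, 5], [0, 0, 20, 0, 0, 0, 5], [0, 0, 0, 0, 0, 0, 5], [0, 0, 0, 0, 0, 0, 29], [0, 0, 0, 0, 0, 0, 29], [0, 0, 0, 0, 0, 0, 29], [0, 0, -30, 0, 0, 0, 29], [0, 0, -55, 0, 0, 0, 50], [0, 0, 0, 0, 0, 0, 60]],
])

```text
time: 19.05
tool_pos: [0.553, -0.132, 0.4597]
ee_rot: [-3.138, 0.012, 3.071]
wrist_force: [0.3, -0.2, -0.0]
width: 0.0456
finger_force: 0.0
```

```bash
python3 - <<'E'
from h import *
p=snap('wrist'); hs=cv2.cvtColor(p['color'],cv2.COLOR_RGB2HSV).astype(int)
plan([.449,.264,.206],1.129)
m=(abs(hs[...,0]-18)<8)&(hs[...,1]>190); m[:, :230]=0; m[:,290:]=0; m[:100]=0; m[230:]=0
ys,xs=np.nonzero(m); rc=cv2.minAreaRect(np.c_[xs,ys].astype(np.float32)); print(len(xs),rc)
for z in(.035,.055): print(z,[onz(p,c,z).round(3) for c in cv2.boxPoints(rc)])
E
```

```text
now [ 0.553  -0.132   0.4565] cy 1.5 q [-0.33  0.12  1.23  0.    1.78 -1.83] t 19.1
shift [133.4 388.2 248.9] wz 0.371 rows>= 9
1163 ((258.0, 168.0), (74.0, 16.0), 90.0)
0.035 [array([ 0.511, -0.139,  0.035]), array([ 0.512, -0.121,  0.035]), array([ 0.604, -0.126,  0.035]), array([ 0.602, -0.146,  0.035])]
0.055 [array([ 0.509, -0.139,  0.055]), array([ 0.511, -0.121,  0.055]), array([ 0.598, -0.126,  0.055]), array([ 0.596, -0.145,  0.055])]
```

Call:
step_arm([
  [[19, 55.5, 0, 0, 0, 0, 60], [19, 55.5, 0, 0, 0, 0, 60], [19, 55.5, 0, 0, 0, 0, 60], [19, 55.5, 0, 0, 0, 0, 60], [19, 55.5, 0, 0, 0, 0, 60], [19, 55.5, 0, 0, 0, 0, 60], [19, 55.5, 0, 0, 0, 0, 60], [0, 0, 40, 0, 0, 0.124, 60], [0, 0, 40, 0, 0, 0.124, 60], [0, 0, 0, 0, 0, 0.123, 60], [0, 0, 0, 0, 0, 0, 60]],
])

```text
time: 20.48
tool_pos: [0.4474, 0.2647, 0.371]
ee_rot: [-3.139, -0.002, 2.702]
wrist_force: [0.2, 0.2, 0.6]
width: 0.0599
finger_force: 0.0
```

```bash
python3 s7.py .449 .264 1.129
```

```text
[366. 131.] [0.4435 0.3818] ang 0.814 close 2.385 L 0.0916 0.78
[258. 186.] [0.4493 0.2635] ang 2.709 close 1.138 L 0.0916 0.78
[348. 246.] [0.5502 0.3226] ang 2.782 close 1.211 L 0.0289 0.64
now [0.4478 0.2647 0.3727] cy 1.131 q [ 0.42  0.03  1.49  0.    1.62 -0.71] t 20.57
shift [ -1.4  -0.1 166.7] wz 0.002 rows>= 3
```

Call:
step_arm([
  [[-1.4, 0, 55, 0, 0, 0, 60], [0, 0, 56, 0, 0, 0, 60], [0, 0, 55, 0, 0, 0, 60], [0, 0, 0, 0, 0, 0, 60], [0, 0, 0, 0, 0, 0, 5], [0, 0, 0, 0, 0, 0, 5], [0, 0, 0, 0, 0, 0, 5], [0, 0, 0, 0, 0, 0, 5], [0, 0, -50, 0, 0, 0, 5], [0, 0, -52, 0, 0, -0.124, 5], [0, 0, -52, 0, 0, -0.124, 5], [0, 0, -52, 0, 0, -0.123, 5], [0, 0, 0, 0, 0, 0, 5], [-18.8, -55.5, 0, 0, 0, 0, 5], [-18.8, -55.5, 0, 0, 0, 0, 5], [-18.8, -55.5, 0, 0, 0, 0, 5], [-18.8, -55.5, 0, 0, 0, 0, 5], [-18.8, -55.5, 0, 0, 0, 0, 5], [-18.8, -55.5, 0, 0, 0, 0, 5], [-18.8, -55.5, 0, 0, 0, 0, 5]],
])

```text
time: 23.08
tool_pos: [0.5529, -0.1345, 0.4111]
ee_rot: [3.141, -0.002, 3.07]
wrist_force: [0.3, 0.5, 0.1]
width: 0.0192
finger_force: 30.0
```

```bash
python3 -c "
from h import *
plan([.553,-.133,.366],1.5)"
```

```text
now [ 0.5529 -0.1345  0.4111] cy 1.499 q [-0.34  0.13  1.31  0.    1.7  -1.84] t 23.07
shift [-0.1  1.5 45.1] wz -0.001 rows>= 1
```

Call:
step_arm([
  [[0, 1, 25, 0, 0, 0, 5], [0, 0, 20, 0, 0, 0, 5], [0, 0, 0, 0, 0, 0, 5], [0, 0, 0, 0, 0, 0, 29], [0, 0, 0, 0, 0, 0, 29], [0, 0, 0, 0, 0, 0, 29], [0, 0, -30, 0, 0, 0, 29], [0, 0, -55, 0, 0, 0, 50], [0, 0, 0, 0, 0, 0, 60]],
])

```text
time: 24.2
tool_pos: [0.553, -0.1315, 0.4597]
ee_rot: [-3.138, 0.012, 3.071]
wrist_force: [0.5, -0.5, -0.2]
width: 0.0453
finger_force: 0.0
```

```bash
cat > s8.py <<'E'
from h import *
p=snap('wrist'); hs=cv2.cvtColor(p['color'],cv2.COLOR_RGB2HSV).astype(int)
m=(abs(hs[...,0]-18)<8)&(hs[...,1]>190); m[:, :230]=0; m[:,290:]=0; m[:100]=0; m[235:]=0
ys,xs=np.nonzero(m); rc=cv2.minAreaRect(np.c_[xs,ys].astype(np.float32)); print(len(xs),rc)
for z in(.075,.095,.115): 
    b=np.array([onz(p,c,z) for c in cv2.boxPoints(rc)]); print(z,b.mean(0).round(4),[round(float(np.linalg.norm(b[i]-b[i-1])),4) for i in(0,1)])
E
python3 s8.py; python3 -c "
from h import *
plan([.575,.308,.206],1.08)"
```

```text
1515 ((257.0, 173.5), (85.0, 18.0), 90.0)
0.075 [ 0.5559 -0.1336  0.075 ] [0.0959, 0.0192]
0.095 [ 0.5516 -0.1332  0.095 ] [0.0906, 0.0181]
0.115 [ 0.5473 -0.1328  0.115 ] [0.0853, 0.0171]
now [ 0.5529 -0.1316  0.4565] cy 1.5 q [-0.33  0.12  1.23  0.    1.78 -1.83] t 24.25
shift [ 10.7 440.5 249.7] wz 0.42 rows>= 9
```

Call:
step_arm([
  [[1.3, 55, 0, 0, 0, 0, 60], [1.3, 55, 0, 0, 0, 0, 60], [1.3, 55, 0, 0, 0, 0, 60], [1.3, 55, 0, 0, 0, 0, 60], [1.3, 55, 0, 0, 0, 0, 60], [1.3, 55, 0, 0, 0, 0, 60], [1.3, 55, 0, 0, 0, 0, 60], [1.3, 55.5, 0, 0, 0, 0, 60], [0, 0, 40, 0, 0, 0.14, 60], [0, 0, 40, 0, 0, 0.14, 60], [0, 0, 0, 0, 0, 0.14, 60], [0, 0, 0, 0, 0, 0, 60]],
])

```text
time: 25.75
tool_pos: [0.5735, 0.3085, 0.3706]
ee_rot: [-3.139, -0.002, 2.653]
wrist_force: [0.2, -0.7, -0.5]
width: 0.0595
finger_force: 0.0
```

```bash
python3 s7.py .575 .308 1.08
```

```text
[258. 186.] [0.5746 0.3073] ang 2.66 close 1.089 L 0.0904 0.63
[262.  23.] [0.4432 0.3811] ang 0.811 close 2.382 L 0.0911 0.56
now [0.5737 0.3084 0.3728] cy 1.082 q [ 0.41  0.32  1.16  0.    1.66 -0.68] t 25.85
shift [ -1.3   0.2 166.8] wz 0.002 rows>= 3
```

Call:
step_arm([
  [[-1.3, 0, 55, 0, 0, 0, 60], [0, -1, 56, 0, 0, 0, 60], [0, 0, 55, 0, 0, 0, 60], [0, 0, 0, 0, 0, 0, 60], [0, 0, 0, 0, 0, 0, 5], [0, 0, 0, 0, 0, 0, 5], [0, 0, 0, 0, 0, 0, 5], [0, 0, 0, 0, 0, 0, 5], [0, 0, -50, 0, 0, 0, 5], [0, 0, -52, 0, 0, -0.14, 5], [0, 0, -52, 0, 0, -0.14, 5], [0, 0, -52, 0, 0, -0.14, 5], [0, 0, 0, 0, 0, 0, 5]],
])

```text
time: 27.48
tool_pos: [0.5744, 0.307, 0.4201]
ee_rot: [3.136, 0.011, 3.071]
wrist_force: [-0.2, 1.2, -1.3]
width: 0.0199
finger_force: 29.9
```

```bash
python3 -c "
from h import *
plan([.553,-.133,.412],1.5)"
```

```text
now [0.5744 0.307  0.4201] cy 1.5 q [ 0.4   0.31  1.08  0.    1.74 -1.1 ] t 27.48
shift [  -9.5 -440.5    5.6] wz 0.0 rows>= 8
```

Call:
step_arm([
  [[-1.2, -55, 0, 0, 0, 0, 5], [-1.2, -55, 0, 0, 0, 0, 5], [-1.2, -55, 0, 0, 0, 0, 5], [-1.2, -55, 0, 0, 0, 0, 5], [-1.2, -55, 0, 0, 0, 0, 5], [-1.2, -55, 0, 0, 0, 0, 5], [-1.2, -55, 0, 0, 0, 0, 5], [-1.2, -55, 0, 0, 0, 0, 5], [0, 0, 0, 0, 0, 0, 5], [0, 0, 25, 0, 0, 0, 5], [0, 0, 20, 0, 0, 0, 5], [0, 0, 0, 0, 0, 0, 5], [0, 0, 0, 0, 0, 0, 5]],
])

```text
time: 29.1
tool_pos: [0.553, -0.1319, 0.3682]
ee_rot: [3.141, 0.0, 3.072]
wrist_force: [0.1, -0.4, 0.4]
width: 0.0194
finger_force: 29.9
```

```bash
python3 -c "
from h import *
plan([.553,-.133,.366],1.5)"
```

```text
now [ 0.553  -0.1319  0.3682] cy 1.501 q [-0.33  0.14  1.39  0.    1.62 -1.83] t 29.1
shift [-0.1 -1.1  2.2] wz 0.001 rows>= 1
```

Call:
step_arm([
  [[0, -1, 2, 0, 0, 0, 5], [0, 0, 0, 0, 0, 0, 29], [0, 0, 0, 0, 0, 0, 29], [0, 0, 0, 0, 0, 0, 29], [0, 0, -35, 0, 0, 0, 29], [0, 0, -55, 0, 0, 0, 50], [0, 0, 0, 0, 0, 0, 60]],
])

```text
time: 29.98
tool_pos: [0.5528, -0.1336, 0.4623]
ee_rot: [-3.139, 0.011, 3.071]
wrist_force: [-0.7, 0.5, 0.4]
width: 0.0457
finger_force: 0.0
```

```bash
python3 s8.py; python3 s6.py w6;  python3 -c "
from h import *
plan([.443,.3815,.206],2.385)"
```

```text
1633 ((259.0, 174.0), (86.0, 20.0), 90.0)
0.075 [ 0.5568 -0.1335  0.075 ] [0.0977, 0.0215]
0.095 [ 0.5524 -0.1332  0.095 ] [0.0924, 0.0203]
0.115 [ 0.5481 -0.1329  0.115 ] [0.0871, 0.0191]
now [ 0.5527 -0.1337  0.4566] cy 1.5 q [-0.34  0.12  1.23  0.    1.79 -1.84] t 30.07
shift [-13.  322.5 250.5] wz 0.391 rows>= 7
now [ 0.5527 -0.1337  0.4566] cy 1.5 q [-0.34  0.12  1.23  0.    1.79 -1.84] t 30.07
shift [146.4 506.2 250.2] wz -0.885 rows>= 10
```

View pics/w6.png

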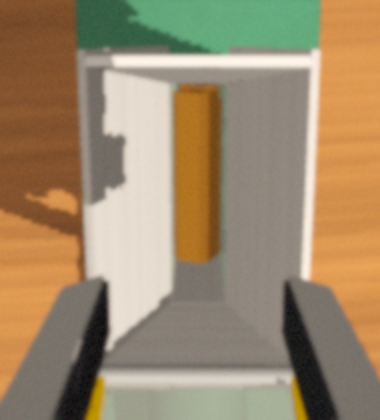

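Four blanks are stacked flat and straight in the well. On to the last one at (.443,.3815).

Call:
step_arm([
  [[16.3, 56.2, 0, 0, 0, 0, 60], [16.3, 56.2, 0, 0, 0, 0, 60], [16.3, 56.2, 0, 0, 0, 0, 60], [16.3, 56.2, 0, 0, 0, 0, 60], [16.3, 56.2, 0, 0, 0, 0, 60], [16.3, 56.2, 0, 0, 0, 0, 60], [16.3, 56.2, 0, 0, 0, 0, 60], [16.3, 56.2, 0, 0, 0, 0, 60], [16.3, 56.2, 0, 0, 0, 0, 60], [0, 0, 20, 0, 0, -0.177, 60], [0, 0, 20, 0, 0, -0.177, 60], [0, 0, 20, 0, 0, -0.177, 60], [0, 0, 20, 0, 0, -0.177, 60], [0, 0, 0, 0, 0, -0.177, 60], [0, 0, 0, 0, 0, 0, 60]],
])

```text
time: 31.95
tool_pos: [0.442, 0.3811, 0.3734]
ee_rot: [3.141, -0.004, -2.33]
wrist_force: [-0.1, 0.0, 0.8]
width: 0.0601
finger_force: 0.0
```

```bash
python3 s7.py .443 .3815 2.385
```

```text
[256. 184.] [0.4431 0.3808] ang 0.819 close 2.389 L 0.0909 0.63
now [0.4421 0.3812 0.3749] cy 2.382 q [ 0.61  0.17  1.34  0.    1.64 -1.77] t 32.05
shift [ -1.1  -0.5 168.9] wz -0.003 rows>= 3
```

Call:
step_arm([
  [[-1, 0, 56, 0, 0, 0, 60], [0, 0, 56, 0, 0, 0, 60], [0, 0, 56, 0, 0, 0, 60], [0, 0, 0, 0, 0, 0, 60], [0, 0, 0, 0, 0, 0, 5], [0, 0, 0, 0, 0, 0, 5], [0, 0, 0, 0, 0, 0, 5], [0, 0, 0, 0, 0, 0, 5], [0, 0, -51, 0, 0, 0, 5], [0, 0, -52, 0, 0, 0.177, 5], [0, 0, -52, 0, 0, 0.177, 5], [0, 0, -52, 0, 0, 0.177, 5], [0, 0, 0, 0, 0, 0.177, 5], [0, 0, 0, 0, 0, 0.177, 5], [0, 0, 0, 0, 0, 0, 5]],
])

```text
time: 33.92
tool_pos: [0.4428, 0.382, 0.415]
ee_rot: [3.142, -0.0, 3.073]
wrist_force: [-0.6, 0.1, -1.4]
width: 0.0186
finger_force: 30.0
```

```bash
python3 -c "
from h import *
plan([.553,-.133,.412],1.5)"
```

```text
now [0.4428 0.382  0.415 ] cy 1.502 q [ 0.61  0.16  1.27  0.    1.71 -0.89] t 33.92
shift [-145.3 -506.2    3. ] wz 0.002 rows>= 9
```

Call:
step_arm([
  [[-16.1, -56.2, 0, 0, 0, 0, 5], [-16.1, -56.2, 0, 0, 0, 0, 5], [-16.1, -56.2, 0, 0, 0, 0, 5], [-16.1, -56.2, 0, 0, 0, 0, 5], [-16.1, -56.2, 0, 0, 0, 0, 5], [-16.1, -56.2, 0, 0, 0, 0, 5], [-16.1, -56.2, 0, 0, 0, 0, 5], [-16.1, -56.2, 0, 0, 0, 0, 5], [-16.1, -56.2, 0, 0, 0, 0, 5], [0, 0, 0, 0, 0, 0, 5], [0, 0, 25, 0, 0, 0, 5], [0, 0, 22, 0, 0, 0, 5], [0, 0, 0, 0, 0, 0, 5], [0, 0, 0, 0, 0, 0, 5]],
])

```text
time: 35.67
tool_pos: [0.5518, -0.1321, 0.3689]
ee_rot: [-3.142, 0.001, 3.073]
wrist_force: [-0.3, -0.1, -0.6]
width: 0.0187
finger_force: 30.0
```

```bash
python3 -c "
from h import *
plan([.553,-.133,.366],1.5)"
```

```text
now [ 0.5518 -0.1321  0.3689] cy 1.502 q [-0.33  0.13  1.39  0.    1.62 -1.84] t 35.67
shift [-1.3 -0.8  2.9] wz 0.002 rows>= 1
```

Call:
step_arm([
  [[-1, -1, 3, 0, 0, 0, 5], [0, 0, 0, 0, 0, 0, 29], [0, 0, 0, 0, 0, 0, 29], [0, 0, 0, 0, 0, 0, 29], [0, 0, -35, 0, 0, 0, 29], [0, 0, -55, 0, 0, 0, 50], [0, 0, 0, 0, 0, 0, 60]],
])

```text
time: 36.55
tool_pos: [0.5526, -0.1339, 0.4612]
ee_rot: [-3.139, 0.011, 3.071]
wrist_force: [-0.0, -0.0, -0.8]
width: 0.0456
finger_force: 0.0
```

```bash
python3 s8.py; python3 s6.py w7;  python3 - <<'E'
from h import *
T=snap('top'); hs=cv2.cvtColor(T['color'],cv2.COLOR_RGB2HSV)
from s5 import bl
print(bl(T)); plan([.47,-.37,.46],1.5)
E
```

```text
1886 ((259.0, 179.0), (94.0, 22.0), 90.0)
0.075 [ 0.5624 -0.1341  0.075 ] [0.1074, 0.0236]
0.095 [ 0.5578 -0.1338  0.095 ] [0.1016, 0.0223]
0.115 [ 0.5531 -0.1335  0.115 ] [0.0957, 0.021]
now [ 0.5526 -0.1339  0.4556] cy 1.5 q [-0.34  0.12  1.23  0.    1.79 -1.84] t 36.65
shift [-13.2 322.7 249.5] wz 0.391 rows>= 7
[(array([301.2931, 173.4828]), array([ 0.563 , -0.1497,  0.02  ]), np.float64(3.066855813225573), np.float64(0.07887930524128778), 0.57, array([ 13., 188., 172.]))]
now [ 0.5525 -0.1338  0.4532] cy 1.5 q [-0.34  0.13  1.23  0.    1.79 -1.84] t 36.75
shift [  65.6 -241.4   -6.9] wz -0.0 rows>= 5
```

View pics/w7.png

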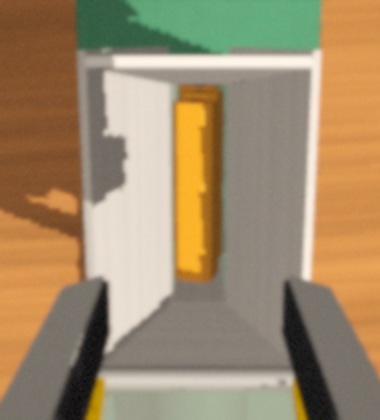

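The fifth blank lies flat on top of the stack. Next I'll look at the stand.

Call:
step_arm([
  [[13, -48, 0, 0, 0, 0, 60], [13, -48, 0, 0, 0, 0, 60], [13, -48, 0, 0, 0, 0, 60], [13, -48, 0, 0, 0, 0, 60], [13, -48, 0, 0, 0, 0, 60], [0, 0, 0, 0, 0, 0, 60], [0, 0, 0, 0, 0, 0, 60]],
])

```text
time: 37.62
tool_pos: [0.4709, -0.3685, 0.4533]
ee_rot: [3.139, -0.002, 3.071]
wrist_force: [0.6, -0.3, 0.6]
width: 0.06
finger_force: 0.0
```

```bash
cat > s9.py <<'E'
from h import *
import sys
np.set_printoptions(precision=4,suppress=True)
W=snap('wrist',sys.argv[1]); T=snap('top'); S=snap('side')
print(robot.get_obs()['tool_pos'])
for q in('follower_grip','stand_rest','stand','follower'):
    o=[]
    for n,p in(('w',W),('t',T),('s',S)):
        r=models.tip_of(p,q)
        if r: o.append((p,r[0]['xy'])); print(q,n,np.round(r[0]['xy'],1),round(r[0]['confidence'],2), onz(p,r[0]['xy'],.11) if n=='w' else '')
    if len(o)>1: print('   tri',*tri(o))
E
python3 s9.py w8
```

```text
[ 0.4714 -0.3674  0.4546]
follower_grip w [241.6 204.1] 0.88 [ 0.4889 -0.3849  0.11  ]
follower_grip t [303.6 165.3] 0.65 
follower_grip s [265.3 126.1] 0.54 
   tri [ 0.4995 -0.2618  0.1722] [0.12225024661085514, 0.1375723025894941, 0.030353951816493856]
stand_rest w [239.8 197.5] 0.93 [ 0.4819 -0.3861  0.11  ]
stand_rest t [387.2 198.9] 0.81 
stand_rest s [262.8 124.7] 0.94 
   tri [ 0.4847 -0.3837  0.1093] [0.0035023837305183337, 0.005970093699015234, 0.007747274612999684]
stand w [237.3 204. ] 0.71 [ 0.4885 -0.3892  0.11  ]
stand t [379.6 189. ] 0.89 
stand s [251.  148.9] 0.59 
   tri [ 0.5291 -0.4005 -0.0149] [0.004453018189842776, 0.0036260377154770373, 0.007714920316343661]
follower w [241.2 188.7] 0.93 [ 0.473 -0.384  0.11 ]
follower t [384. 197.] 0.4 
follower s [261.1 135.1] 0.62 
   tri [ 0.4909 -0.3877  0.0621] [0.006184651538361865, 0.0003949241895699464, 0.006385370829468383]
```

View pics/w8.png

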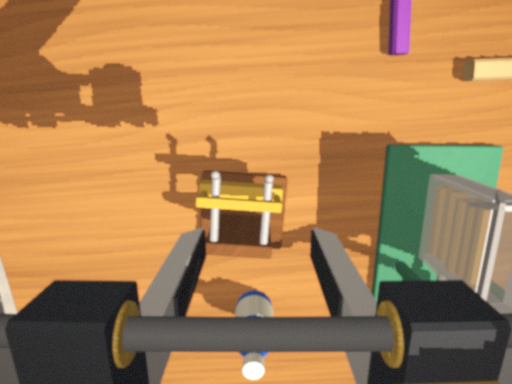

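The wrist view shows the bail's cross bar from (197,202) to (283,208), the prongs at columns 215 and 267 (tips at row 176), and the spray bottle behind at (254,330).

```bash
cat > s10.py <<'E'
from h import *
import sys
np.set_printoptions(precision=4,suppress=True)
W=snap('wrist'); hs=cv2.cvtColor(W['color'],cv2.COLOR_RGB2HSV).astype(int); print(hs[203,240],hs[190,240],hs[204,290])
x0,x1,y0,y1=map(int,sys.argv[1:5])
m=(abs(hs[...,0]-26)<5)&(hs[...,1]>150)&(hs[...,2]>int(sys.argv[5])); k=np.zeros_like(m);k[y0:y1,x0:x1]=1; m&=k
ys,xs=np.nonzero(m); rc=cv2.minAreaRect(np.c_[xs,ys].astype(np.float32)); print(len(xs),rc)
X=np.array([onz(W,c,.118) for c in cv2.boxPoints(rc)]); print(X); i=0 if np.linalg.norm(X[0]-X[1])>np.linalg.norm(X[1]-X[2]) else 1
d=X[i+1]-X[i]; a=np.arctan2(d[1],d[0]); print('L',np.linalg.norm(d),'ang',a,'close',(a+np.pi/2)%np.pi, 'c',X.mean(0))
print('prong',[onz(W,c,.11) for c in((215,225),(267,227),(216,180),(269,183))])
plan([X.mean(0)[0],X.mean(0)[1],.294],(a+np.pi/2)%np.pi)
E
python3 s10.py 185 300 185 220 170
```

```text
[ 25 161 255] [ 21 177 180] [ 16 150 248]
960 ((240.0, 199.0), (22.0, 84.0), 90.0)
[[ 0.4684 -0.4264  0.118 ]
 [ 0.4741 -0.3451  0.118 ]
 [ 0.4965 -0.3462  0.118 ]
 [ 0.4907 -0.429   0.118 ]]
L 0.08153641504643054 ang 1.5002505153340964 close 3.071046842128993 c [ 0.4824 -0.3867  0.118 ]
prong [array([ 0.5103, -0.4152,  0.11  ]), array([ 0.5162, -0.3621,  0.11  ]), array([ 0.4634, -0.4093,  0.11  ]), array([ 0.4701, -0.3572,  0.11  ])]
now [ 0.4708 -0.3687  0.4549] cy 1.5 q [-0.76  0.19  1.15  0.    1.8  -2.26] t 38.42
shift [-12.9 -17.2 160.9] wz 1.571 rows>= 9
```

```bash
python3 s10.py 185 300 185 220 225
```

```text
[ 25 160 255] [ 21 174 183] [ 16 152 248]
903 ((240.0, 199.0), (22.0, 84.0), 90.0)
[[ 0.4683 -0.4264  0.118 ]
 [ 0.4741 -0.3451  0.118 ]
 [ 0.4964 -0.3463  0.118 ]
 [ 0.4906 -0.4291  0.118 ]]
L 0.08152685541425964 ang 1.5001920731304705 close 3.0709883999253673 c [ 0.4824 -0.3867  0.118 ]
prong [array([ 0.5103, -0.4152,  0.11  ]), array([ 0.5162, -0.3621,  0.11  ]), array([ 0.4634, -0.4093,  0.11  ]), array([ 0.4701, -0.3572,  0.11  ])]
now [ 0.4708 -0.3687  0.4549] cy 1.5 q [-0.76  0.19  1.15  0.    1.8  -2.26] t 38.48
shift [-12.9 -17.2 160.9] wz 1.571 rows>= 9
```

Call:
step_arm([
  [[-17.4, -15.7, 0, 0, 0, 0, 36], [0, 0, 8, 0, 0, 0.18, 36], [0, 0, 8, 0, 0, 0.18, 36], [0, 0, 8, 0, 0, 0.18, 36], [0, 0, 8, 0, 0, 0.18, 36], [0, 0, 8, 0, 0, 0.18, 36], [0, 0, 8, 0, 0, 0.18, 36], [0, 0, 8, 0, 0, 0.18, 36], [0, 0, 8, 0, 0, 0.18, 36], [0, 0, 8, 0, 0, 0.177, 36], [0, 0, 0, 0, 0, 0, 36], [0, 0, 0, 0, 0, 0, 36]],
])

```text
time: 39.98
tool_pos: [0.4871, -0.3856, 0.3833]
ee_rot: [3.141, 0.0, 1.456]
wrist_force: [-0.3, 0.4, -0.3]
width: 0.0358
finger_force: 0.0
```

```bash
python3 - <<'E'
from h import *
p=snap('wrist'); plan([.487,-.3856,.294],-.117)
print([(a['xy'],round(a['confidence'],2),onz(p,a['xy'],.114)) for a in models.tip_of(p,'follower_grip')[:1]])
im=p['color'][:,:,::-1].copy(); print(proj(p,[.487,-.3856,.118]))
im=cv2.resize(im,(800,600)); cv2.imwrite('pics/w9.png',im)
E
```

```text
now [ 0.4871 -0.3856  0.3834] cy -0.115 q [-0.76  0.25  1.22  0.    1.67 -0.65] t 40.02
shift [ 0.  -0.1 89.4] wz 0.002 rows>= 2
[([258.9, 211.3], 0.69, array([ 0.48798198, -0.38900899,  0.114     ]))]
[257.13158368 208.8233871 ]
```

View pics/w9.png

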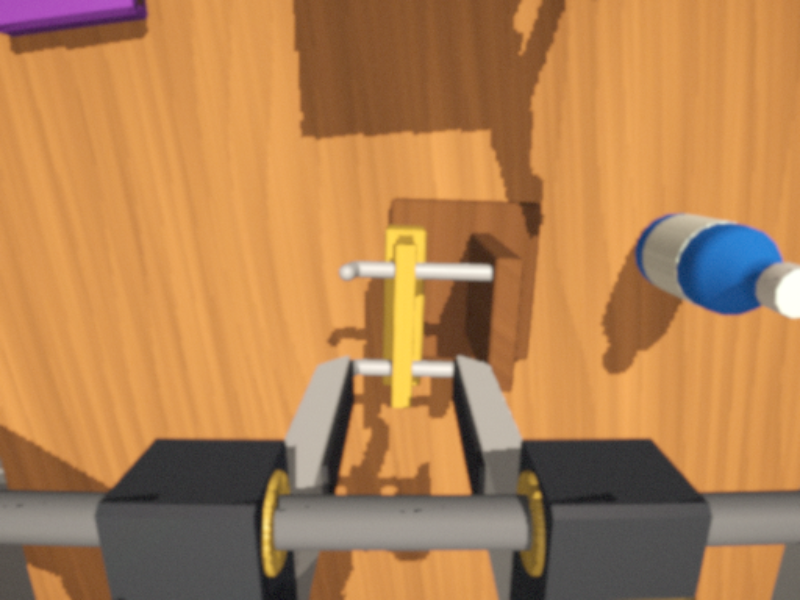

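The cross bar runs from (405,240) to (401,408) in the scaled picture, with the prongs crossing at rows 270 and 368. It is centred and aligned between the fingers.

Call:
step_arm([
  [[0, 0, 45, 0, 0, 0, 36], [0, 0, 44, 0, 0, 0, 36], [0, 0, 0, 0, 0, 0, 36], [0, 0, 0, 0, 0, 0, 2], [0, 0, 0, 0, 0, 0, 2], [0, 0, 0, 0, 0, 0, 2], [0, 0, 0, 0, 0, 0, 2], [0, 0, 0, 0, 0, 0, 2]],
])

```text
time: 41.08
tool_pos: [0.4872, -0.3858, 0.2962]
ee_rot: [3.139, 0.002, 1.454]
wrist_force: [-0.7, -0.3, 5.4]
width: 0.0101
finger_force: 30.0
```

Call:
step_arm([
  [[0, 0, -7, 0, 0, 0, 2], [0, 0, -6.5, 0, 0, 0, 2], [0, 0, 0, 0, 0, 0, 2], [0, 0, 0, 0, 0, 0, 2]],
])

```text
time: 41.58
tool_pos: [0.487, -0.3854, 0.3069]
ee_rot: [-3.141, -0.001, 1.454]
wrist_force: [-0.2, -0.9, -2.2]
width: 0.0094
finger_force: 30.0
```

Call:
step_arm([
  [[0, 0, -1.5, 0, 0, 0, 2], [0, 0, 0, 0, 0, 0, 2], [0, -12, 0, 0, 0, 0, 2], [0, -14, 0, 0, 0, 0, 2], [0, -14, 0, 0, 0, 0, 2], [0, -14, 0, 0, 0, 0, 2], [0, -10, 0, 0, 0, 0, 2], [0, 0, 0, 0, 0, 0, 2]],
])

```text
time: 42.58
tool_pos: [0.4227, -0.378, 0.3091]
ee_rot: [3.141, 0.0, 1.453]
wrist_force: [-0.4, 0.7, -1.9]
width: 0.0098
finger_force: 30.0
```

Call:
step_arm([
  [[0, 0, -30, 0, 0, 0, 2], [0, 0, -30, 0, 0, 0, 2], [0, 0, -30, 0, 0, 0, 2], [0, 0, -30, 0, 0, 0, 2], [0, 0, -10, 0, 0, -0.18, 2], [0, 0, 0, 0, 0, -0.18, 2], [0, 0, 0, 0, 0, -0.18, 2], [0, 0, 0, 0, 0, -0.18, 2], [0, 0, 0, 0, 0, -0.18, 2], [0, 0, 0, 0, 0, -0.18, 2], [0, 0, 0, 0, 0, -0.18, 2], [0, 0, 0, 0, 0, -0.18, 2], [0, 0, 0, 0, 0, -0.176, 2], [0, 0, 0, 0, 0, 0, 2], [0, 0, 0, 0, 0, 0, 2]],
])

```text
time: 44.45
tool_pos: [0.4237, -0.378, 0.4388]
ee_rot: [3.141, 0.0, 3.068]
wrist_force: [-0.6, -0.6, -2.2]
width: 0.0098
finger_force: 30.0
```

```bash
python3 - <<'E'
from h import *
plan([.553,-.133,.44],1.5)
E
```

```text
now [ 0.4237 -0.378   0.4388] cy 1.497 q [-0.83  0.12  1.26  0.    1.75 -2.33] t 44.45
shift [-110.9  253.9   -1.1] wz -0.003 rows>= 5
```

Call:
step_arm([
  [[-18.5, 42.3, -2, 0, 0, 0, 2], [-18.5, 42.3, 0, 0, 0, 0, 2], [-18.5, 42.3, 0, 0, 0, 0, 2], [-18.5, 42.3, 0, 0, 0, 0, 2], [-18.5, 42.3, 0, 0, 0, 0, 2], [-18.4, 42.4, 0, 0, 0, -0.003, 2], [0, 0, 0, 0, 0, 0, 2], [0, 0, 0, 0, 0, 0, 2], [0, 0, 0, 0, 0, 0, 2]],
])

```text
time: 45.58
tool_pos: [0.5519, -0.1339, 0.4409]
ee_rot: [-3.141, -0.0, 3.071]
wrist_force: [-0.6, -0.6, -2.3]
width: 0.0094
finger_force: 30.0
```

```bash
python3 - <<'E'
from h import *
p=snap('wrist'); plan([.553,-.133,.36],1.5)
o=robot.get_obs(); g=o['tool_pos']-[0,0,.18]; c=R.from_euler('z',-.0707).as_matrix()
im=p['color'][:,:,::-1].copy()
for X in((-.042,0,.004),(-.045,.011,-.03),(-.045,-.011,-.03)): cv2.circle(im,tuple(int(v) for v in np.round(proj(p,g+c@np.array(X)))),1,(255,0,255),-1)
cv2.imwrite('pics/w10.png',cv2.resize(im[80:330,140:380],None,fx=2.3,fy=2.3))
E
```

```text
now [ 0.5519 -0.1339  0.441 ] cy 1.5 q [-0.34  0.12  1.26 -0.    1.76 -1.84] t 45.62
shift [-1.  1. 81.] wz -0.0 rows>= 2
```

View pics/w10.png

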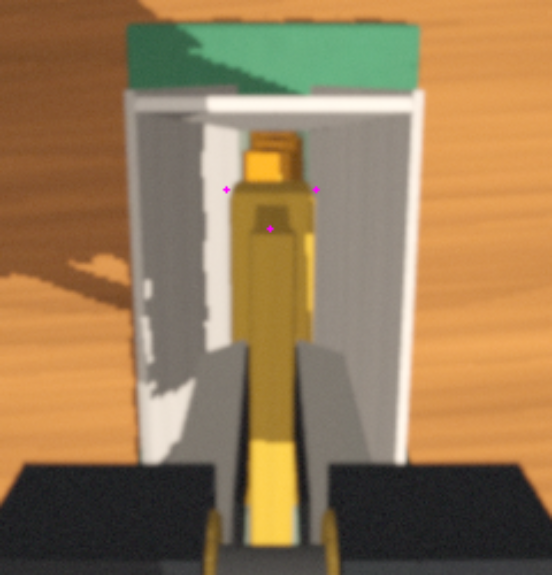

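The follower is centred above the stack and aligned with it. Lowering it gently.

Call:
step_arm([
  [[-1, 0.8, 30, 0, 0, 0, 2], [0, 0, 26, 0, 0, 0, 2], [0, 0, 0, 0, 0, 0, 2], [0, 0, 5, 0, 0, 0, 2], [0, 0, 5, 0, 0, 0, 2], [0, 0, 5, 0, 0, 0, 2], [0, 0, 5, 0, 0, 0, 2], [0, 0, 5, 0, 0, 0, 2], [0, 0, 0, 0, 0, 0, 2]],
])

```text
time: 46.75
tool_pos: [0.5533, -0.1319, 0.3592]
ee_rot: [3.141, -0.001, 3.073]
wrist_force: [-0.6, -1.4, -2.8]
width: 0.0094
finger_force: 30.0
```

Underside is about z 0.127, in the well mouth with no contact force. A little lower.

Call:
step_arm([
  [[0, 0, 3, 0, 0, 0, 2], [0, 0, 3, 0, 0, 0, 2], [0, 0, 0, 0, 0, 0, 2], [0, 0, 2, 0, 0, 0, 2], [0, 0, 0, 0, 0, 0, 2]],
])

```text
time: 47.38
tool_pos: [0.5534, -0.1321, 0.3534]
ee_rot: [-3.141, 0.002, 3.073]
wrist_force: [-1.2, 0.5, 4.6]
width: 0.0094
finger_force: 30.0
```

Call:
step_arm([
  [[0, 0, 0, 0, 0, 0, 18], [0, 0, 0, 0, 0, 0, 18], [0, 0, 0, 0, 0, 0, 18], [0, 0, -15, 0, 0, 0, 18], [0, 0, -35, 0, 0, 0, 30], [0, 0, -50, 0, 0, 0, 50], [0, 0, 0, 0, 0, 0, 60], [0, 0, 0, 0, 0, 0, 60]],
])

```text
time: 48.38
tool_pos: [0.5533, -0.132, 0.4522]
ee_rot: [-3.142, 0.001, 3.073]
wrist_force: [-0.3, -0.1, -0.0]
width: 0.0544
finger_force: 0.0
```

```bash
python3 - <<'E'
from h import *
np.set_printoptions(precision=4,suppress=True)
p=snap('wrist'); o=robot.get_obs(); plan([.672,-.142,.53],1.5)
c=R.from_euler('z',-.0707).as_matrix(); H=np.array([.5527,-.1334,0]); im=p['color'][:,:,::-1].copy()
for z,x in((.143,.045),(.121,.045),(.177,.042)):
  for s in(1,-1):
    for y in(.011,-.011): cv2.circle(im,tuple(int(v) for v in np.round(proj(p,H+c@np.array([x*s,y if z<.17 else y*.45,z])))),1,(255,0,255),-1)
im=im[80:380,130:390]; cv2.imwrite('pics/w11.png',cv2.resize(im,None,fx=2,fy=2))
for a in 1.8,1.95: print(a,H+c@np.array([.064-.154*np.cos(a),0,.188+.154*np.sin(a)]))
T=snap('top');S=snap('side')
o=[]
for q in (T,S):
    r=models.tip_of(q,'guard_grip'); print([(a['xy'],round(a['confidence'],2)) for a in r[:2]]); 
    if r:o.append((q,r[0]['xy']))
print(tri(o) if len(o)>1 else '')
E
```

```text
now [ 0.5533 -0.132   0.451 ] cy 1.502 q [-0.33  0.13  1.24  0.    1.78 -1.84] t 48.42
shift [-119.    -1.8  -79.2] wz 0.002 rows>= 3
1.8 [ 0.6514 -0.1404  0.338 ]
1.95 [ 0.6734 -0.1419  0.3311]
[]
[([192.3, 94.7], 0.92)]
```

View pics/w11.png

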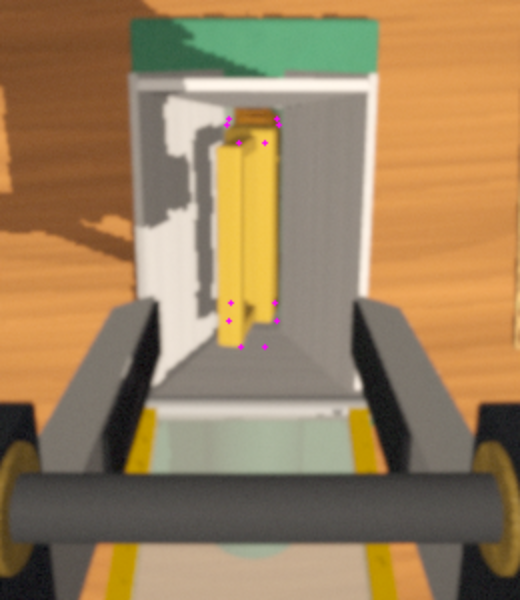

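The bail leans towards image left: the cross bar is at crop columns 218–243, where upright would be 239–265. I'll fit the tilt numerically.

```bash
python3 - <<'E'
from h import *
p=snap('wrist'); c=R.from_euler('z',-.0707).as_matrix(); H=np.array([.5527,-.1334,0])
hs=cv2.cvtColor(p['color'],cv2.COLOR_RGB2HSV).astype(int)
def pr(th,s,zc,X):
    X=np.array(X,float)-[0,0,.011]; X=R.from_euler('x',th).apply(X)+[0,s,zc]; return (proj(p,H+c@X)-[130,80])*2
for th,s,zc in((0,0,.132),(.15,0,.133),(.2,0,.133),(.2,.001,.133),(.25,.001,.134),(.3,.002,.136)):
    print(th,s,'xbar L,R',[round(pr(th,s,zc,(0,y,.056))[0]) for y in(-.005,.005)],'bar TL TR BR',[round(pr(th,s,zc,(0,y,z))[0]) for y,z in((-.011,.022),(.011,.022),(.011,0))],
     'xbar ends',[pr(th,s,zc,(x,0,.056)).round() for x in(-.042,.042)])
for r in(160,180,190,200): print(r,[(130*2+0,)]and[tuple(int(v) for v in hs[r,cc]) for cc in range(236,274,2)])
print('mouth rim check', [(proj(p,H+c@np.array([-.062,y,.183]))-[130,80])*2 for y in(.042,-.042)])
E
```

```text
0 0 xbar L,R [238, 263] bar TL TR BR [226, 276, 275] xbar ends [array([251., 144.]), array([251., 349.])]
0.15 0 xbar L,R [221, 246] bar TL TR BR [223, 272, 278] xbar ends [array([233., 144.]), array([234., 350.])]
0.2 0 xbar L,R [216, 240] bar TL TR BR [222, 271, 279] xbar ends [array([227., 144.]), array([229., 349.])]
0.2 0.001 xbar L,R [218, 243] bar TL TR BR [224, 273, 281] xbar ends [array([230., 144.]), array([231., 349.])]
0.25 0.001 xbar L,R [213, 237] bar TL TR BR [223, 272, 282] xbar ends [array([224., 144.]), array([226., 350.])]
0.3 0.002 xbar L,R [210, 234] bar TL TR BR [225, 273, 285] xbar ends [array([221., 145.]), array([223., 351.])]
160 [(16, 36, 219), (21, 131, 230), (22, 174, 240), (22, 176, 240), (22, 173, 240), (22, 176, 242), (22, 172, 242), (22, 179, 219), (22, 182, 224), (22, 177, 234), (22, 180, 237), (22, 175, 242), (22, 176, 244), (22, 172, 243), (22, 173, 244), (22, 179, 219), (20, 169, 157), (33, 45, 124), (18, 30, 145)]
180 [(14, 35, 196), (18, 91, 177), (21, 178, 176), (22, 174, 226), (22, 172, 240), (22, 177, 241), (22, 175, 241), (22, 189, 220), (22
[... 171 characters left out ...]
190 [(17, 30, 218), (18, 86, 204), (22, 175, 224), (22, 177, 235), (22, 178, 239), (22, 175, 242), (22, 173, 243), (21, 176, 225), (22, 176, 232), (22, 176, 238), (22, 179, 237), (22, 174, 241), (22, 177, 243), (22, 179, 242), (22, 174, 242), (21, 177, 217), (20, 164, 159), (26, 44, 127), (17, 35, 144)]
200 [(16, 33, 199), (19, 99, 222), (22, 178, 238), (22, 175, 240), (22, 173, 240), (22, 176, 243), (22, 177, 242), (22, 178, 226), (22, 174, 232), (22, 178, 238), (22, 180, 237), (22, 175, 241), (22, 170, 244), (22, 178, 242), (22, 175, 241), (21, 178, 206), (20, 155, 120), (26, 40, 129), (18, 30, 143)]
mouth rim check [array([366.78682315,  91.60721679]), array([134.55825852,  91.14558116])]
```

The fit gives a tilt of about 0.17 rad. The well walls limit it to about 0.2, and the tolerance is 0.25, so I'll leave it. Now for the guard.

Call:
step_arm([
  [[0, -1.8, -60, 0, 0, 0, 60], [0, 0, -60, 0, 0, 0, 60], [-40, 0, -8, 0, 0, 0, 60], [-40, 0, 0, 0, 0, 0, 60], [-39, 0, 0, 0, 0, 0, 60], [0, 0, 0, 0, 0, 0, 60], [0, 0, 0, 0, 0, 0, 60]],
])

```text
time: 49.55
tool_pos: [0.6717, -0.1421, 0.5794]
ee_rot: [3.141, -0.002, 3.073]
wrist_force: [-0.3, -0.8, -0.1]
width: 0.06
finger_force: 0.0
```

```bash
python3 - <<'E'
from h import *
np.set_printoptions(precision=4,suppress=True)
plan([.6734,-.1419,.511],1.5)
p=snap('wrist')
h=cv2.cvtColor(p['color'],cv2.COLOR_RGB2HSV).astype(int); m=((h[...,0]<6)|(h[...,0]>174))&(h[...,1]>180)&(h[...,2]>90)
n,l,s,c=cv2.connectedComponentsWithStats(m.astype(np.uint8)); k=1+np.argmax(s[1:,4]); print(s[k],c[k],onz(p,c[k],.333),'pred',proj(p,[.6734,-.1419,.333]))
cv2.imwrite('pics/w12.png',p['color'][:,:,::-1])
S=snap('side'); r=models.tip_of(S,'guard_grip'); print(r[0], proj(S,[.6734,-.1419,.331]))
E
```

```text
now [ 0.6717 -0.1421  0.5794] cy 1.502 q [-0.29  0.48  0.53 -0.    2.13 -1.79] t 49.55
shift [-1.8  0.3 68.4] wz 0.002 rows>= 2
[237 208  42  22 817] [257.6499 218.5557] [ 0.6731 -0.1419  0.333 ] pred [257.6815 218.901 ]
{'xy': [191.9, 98.3], 'confidence': 0.55} [191.3358  94.1509]
```

Both views agree with the predicted grip position, so the guard is at 1.95 rad. Grasping it.

Call:
step_arm([
  [[-1.8, 0, 35, 0, 0, 0, 60], [0, 0, 33, 0, 0, 0, 60], [0, 0, 0, 0, 0, 0, 60], [0, 0, 0, 0, 0, 0, 60], [0, 0, 0, 0, 0, 0, 20], [0, 0, 0, 0, 0, 0, 20], [0, 0, 0, 0, 0, 0, 20], [0, 0, 0, 0, 0, 0, 20]],
])

```text
time: 50.7
tool_pos: [0.6738, -0.142, 0.5124]
ee_rot: [3.141, 0.001, 3.073]
wrist_force: [-0.3, 0.6, 0.9]
width: 0.0301
finger_force: 30.0
```

Call:
step_arm([
  [[22.0, 0, -6.9, 0, 0, 0, 20], [22.8, 0, -3.5, 0, 0, 0, 20], [23.1, 0, -0.1, 0, 0, 0, 20], [22.8, 0, 3.3, 0, 0, 0, 20], [22.1, 0, 6.7, 0, 0, 0, 20], [20.8, 0, 10.0, 0, 0, 0, 20], [19.1, 0, 12.9, 0, 0, 0, 20], [17.0, 0, 15.7, 0, 0, 0, 20], [14.4, 0, 18.0, 0, 0, 0, 20], [11.6, 0, 20.0, 0, 0, 0, 20], [8.4, 0, 21.5, 0, 0, 0, 20], [5.2, 0, 22.5, 0, 0, 0, 20], [1.3, 0, 11.5, 0, 0, 0, 20], [0.4, 0, 11.5, 0, 0, 0, 20], [0, 0, 0, 0, 0, 0, 20], [0, 0, 0, 0, 0, 0, 20]],
])

```text
time: 52.7
tool_pos: [0.4627, -0.1272, 0.3684]
ee_rot: [3.14, -0.004, 3.073]
wrist_force: [-5.8, 4.1, 0.0]
width: 0.0298
finger_force: 30.0
```

Call:
step_arm([
  [[0, 0, 1, 0, 0, 0, 20], [0, 0, 0, 0, 0, 0, 20], [0, 0, 0, 0, 0, 0, 20], [0, 0, 0, 0, 0, 0, 60], [0, 0, 0, 0, 0, 0, 60], [0, 0, 0, 0, 0, 0, 60], [0, 0, -40, 0, 0, 0, 60], [0, 0, -50, 0, 0, 0, 60], [0, 0, -40, 0, 0, 0, 60], [0, 0, 0, 0, 0, 0, 60], [0, 0, 0, 0, 0, 0, 60]],
])

```text
time: 54.08
tool_pos: [0.4633, -0.1277, 0.497]
ee_rot: [3.141, -0.001, 3.073]
wrist_force: [-0.2, -0.0, -1.4]
width: 0.0601
finger_force: 0.0
```

```bash
python3 - <<'E'
from h import *
p=snap('wrist'); print(robot.get_obs()['wrist_force'])
h=cv2.cvtColor(p['color'],cv2.COLOR_RGB2HSV).astype(int); m=((h[...,0]<6)|(h[...,0]>174))&(h[...,1]>180)&(h[...,2]>90)
n,l,s,c=cv2.connectedComponentsWithStats(m.astype(np.uint8)); k=1+np.argmax(s[1:,4]); print(s[k],c[k],onz(p,c[k],.19),'pred',proj(p,[.4629,-.127,.19]))
cv2.imwrite('pics/w13.png',p['color'][:,:,::-1])
E
```

```text
[0.17375089 0.36411262 0.06489731]
[241 186  35  17 532] [257.65977444 193.62406015] [ 0.46247392 -0.12740791  0.19      ] pred [258.15420207 194.05949586]
```

View pics/w13.png

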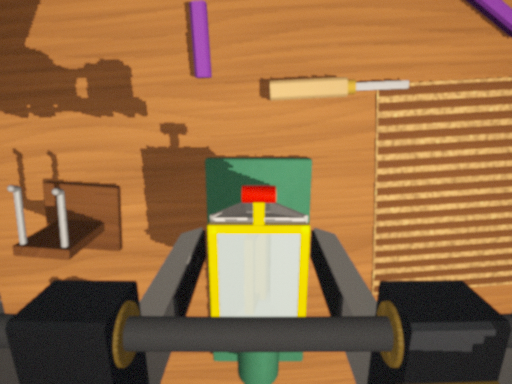

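The guard is shut, with the red grip at (258,194) as predicted. The stand is empty, and the arm is clear of everything.

```bash
python3 -c "
from bench import robot
print(robot.close_job())"
```

```text
the job is handed in; nothing more can be done
None
```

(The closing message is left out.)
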